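# Reset the stroke of a dosing pump and lock it again

## Task

Reset the stroke of the dosing pump: back off the lock ring by its upright handle (anticlockwise seen from above) until it is slack, turn the pointer knob until its pointer is in line with the fixed index mark, then tighten the lock ring again, clockwise, snug by feel, at about 10 N pushed on its handle: neither left loose nor forced. Never force the knob round while the ring is tight, and leave the other things on the bench where they are.

Things in the scene. Friction and masses are not known exactly. Their poses are not given: they have to be found in the camera images.
- axis_top (a point): Where the vertical turning axis shared by knob and lock ring meets the pump's flat top, 85 mm above the table. The pump is a white box fixed to the table; this point's axes are the pump's: +x to the index mark and the grey round pump head (ends 133 mm from the axis), z up. Box: x -100 to +90, y -75 to +75 mm from the axis. Under the ring is a boss, 36 mm radius, 7 mm high.
- lock_handle (a point): Lock ring handle: upright round steel post, 14 mm diameter, free from 110 to 162 mm above the table, on a short arm of the knurled steel lock ring (68 mm diameter, 96 to 114 mm above the table). This point: on the post's centre line, 145 mm above the table, 75 mm from the axis; moves with the ring. When locked it is on the pump's -y side (-109 degrees from pump +x).
- lockring (a joint): Lock ring angle, rad, growing anticlockwise seen from above (loosening), near 0 at start, stops -0.7 and +1.0; slack above +0.6. Stays where left. Push at the handle: slack 1 N if slow (damped: 4 N at 40 mm/s); once seated rises about 4 N per 0.1 rad, in small jerks; breaking loose up to 14 N. Where it seats varies, so feel for it: push slowly, 10 N tangential is right, 8.5 to 12.5 N acceptable. Rises 4 mm/rad.
- adjuster_grip (a point): Pointer knob, black, on the turning axis above the lock ring: a round hub (46 mm diameter, top 132 mm above the table) carrying an upright grip bar 44 mm long, 12 mm thick, from 132 to 165 mm above the table. This point is the middle of the bar, 155 mm above the table; its x axis runs along the bar towards the pointer, its y axis across the bar's 12 mm thickness, z up.
- pointer_tip (a point): Tip of the black pointer blade that sticks out from one end of the grip bar, 48 mm from the axis, 127 mm above the table.
- index_mark (a point): Inner edge of the fixed index mark: an upright black blade 5 mm thick, 14 mm long radially, on the pump's top, 54 mm from the axis, its top 130 mm above the table.
- adjuster (a joint): Angle of the pointer knob about the vertical axis, rad, growing anticlockwise seen from above; 0 when the pointer is in line with the index mark, between +0.55 and +1.3 at the start (pointer anticlockwise of the mark). It turns against about 0.1 Nm when the ring is slack and stays where it is left.
- washer: Keyed washer inside the pump which the lock ring presses down on the knob's flange (out of sight; origin on the turning axis). It cannot turn.
- flange: Flange of the knob's stem inside the pump (out of sight, turns with the knob; origin on the axis). It is clamped by the washer: 10 N on the handle gives a clamp force of about 42 N.
- vial_center (a point): Bystander: small amber vial, 22 mm diameter, 32 mm high, standing on the robot-side corner of the pump's top (pump x -75, y +50 mm); its centre.
- spanner: Bystander: open spanner lying on the table in front of the pump, on the robot's side; origin under its middle.
- tube_rack: Bystander: empty yellow tube rack, 100 x 200 x 54 mm, left of the pump; origin under its centre.
- reagent: Bystander: clear bottle with blue cap, 70 mm diameter, 140 mm high; origin under its centre.
- beaker: Bystander: glass beaker, 70 mm diameter, 85 mm high, right of the pump; origin under its centre.
- pipette: Bystander: hand pipette, 240 mm long, lying beyond the pump; origin near its middle, on the table.
- jar: Bystander: amber jar with white lid, 56 mm diameter, 75 mm high; origin under its centre.

How it is judged:
By the outcome, as a careful person would: the job done as asked, in the order asked, and still so for the second after the job is handed in, with the robot touching nothing.
It also fails if it takes over 67 s, if anything falls off the work surface, if the arm or the gripper's body presses on something with over 40 N, if the wrist force passes 120 N, or if a joint passes its speed limit or range.

## Robot

A 6-joint arm with a two-finger parallel gripper is mounted at the origin on the work surface. World frame = base frame: x ahead of the robot, y to its left, z up, the work surface at z = 0. Lengths are in m, angles in rad, forces in N, time in s.
With the tool pointing down it reaches from about 0.25 to 0.725 m from the base axis. Payload 4 kg.
Tool frame: the origin (TCP) lies on the centre line of the jaws, within the pads' length; the fingertips stand 17 mm ahead of it and the grasp point (between the pads) lies 2 mm behind it; z points along the fingers, x is the direction in which the jaws open and shut, and the axes are right-handed (so a half turn about z gives the same grasp; the last joint's range is limited). The gripper opens to 85 mm and grips with 20 to 120 N. Pads are 22 mm wide; open, the fingers measure 114 mm over their backs; the gripper's body (76 mm by 85 mm) begins 54 mm behind the grasp point. The pads swing forward as they close: fully open they stand 13 mm farther back than shut.
Start: joints at [-1.114, 0.241, 0.005, 1.335, 0, 1.571], TCP at [0.221, -0.449, 0.215] pointing down, gripper open.
Joint ranges: [-2.72, 2.72], [-1.05, 1.87], [-1.09, 1.28], [-1.99, 2.15], [-1.42, 1.44], [-3.14, 3.14]. Speed limits (rad/s): [2.79, 2.79, 3.14, 3.14, 3.14, 3.14].

## Interface

Orientations are given as a unit quaternion [x, y, z, w].
In Python, from workcell import bot gives the robot as it stands.
- The arm moves only by the tool jog_arm, never from a script. Its arguments are lists of equal length, an entry for each row: "jaw": the closure, from 0 (fully open) to 1 (shut); "linear": the shift along the tool's x, y, z in m, a list of three; "delta_rot": the turn, a rotation vector about the tool's x, y, z in degrees, a list of three. A call has exactly 8 rows; each row is the pose to reach, as a shift and turn from the pose commanded when the call began, along the tool's axes at that moment; what a row does not reach only later rows make up. A row lasts 1/12 s, in which the tool goes at most 41.7 mm and 7.16 degrees, less where a joint would pass 70% of its speed; a pose out of reach is approached as far as the arm can. A call with a gripper value outside its range is refused whole. The fingers move at their own pace and stop on an object; the grip force is fixed at half the most. Time passes only in rows, so rows that repeat a pose let the fingers close, or fill a call up. It gives the time, the measured TCP pose, the force and the opening at its end, in the units of the state.
- bot.get_obs(): the state, without advancing time (a new reading comes with each control period).
- bot.camera(name): name is "scene" or "side" or "wrist"; returns (picture, depth): 400x640x3 uint8, red, green, blue; 400x640 float32, m along the optical axis (not along the pixel's ray), 0 where there is no reading.
- bot.calibration(name): a dict with "fovy" (degrees; the focal length in pixels is half the picture's height over the tangent of half this angle, whatever the lens; pixels are square), "cx", "cy" (the principal point, pixels), "origin" and "orientation" of the camera in the world. Camera axes: x right, y down, z forward; pixel columns grow to the right and rows downward; lengths in m; the calibration is good to about 2 mm. A picture is of the moment at which its call begins: read the wrist's pose just before it. calibration takes no time and is no camera call; for the wrist camera it gives the pose at the moment of the call.
- bot.job_done(): hands the job in, once; it reports no verdict.
The state is a dict: "clock": time; "joint_pos": joint angles; "joint_vel": joint speeds; "tau": joint torques, N m; "eef_pos": TCP position; "tool_rot": TCP orientation; "ft_force": force on the tool from outside, world axes, zero at the start; "ft_torque": the same for the moment, N m; "grip_width": finger opening in m.
Only numpy, scipy, OpenCV 4.12 (cv2) and the standard library are available. Lean on these libraries where they do the work, as an engineer would, in place of code of your own. Each camera call takes 0.05 s, during which the arm holds its last target.

## Working session

There is one attempt and no reset: what is moved stays moved. The work goes in short steps, Python scripts to look and compute and a tool call to move; the robot and the scene stay as the last step left them, time stands still between calls to the robot, and variables do not carry over. Pictures are saved under pics/ and viewed, and the job is handed in when it is done.

Besides the shell and the picture viewer there is one more tool, called after "Call:" by a JSON object that holds its "op" and its "data". jog_arm: Moves the arm, as the interface text tells. Its arguments: {"type":"object","properties":{"jaw":{"type":"array","items":{"type":"number"}},"linear":{"type":"array","items":{"type":"array","items":{"type":"number"}}},"delta_rot":{"type":"array","items":{"type":"array","items":{"type":"number"}}}},"required":["jaw","linear","delta_rot"]}

```bash
ls; mkdir -p pics; cat > h.py <<'E'
import numpy as np,cv2
from scipy.spatial.transform import Rotation as R
from workcell import bot
def K(c):
    f=200/np.tan(np.radians(c['fovy']/2)); return f,c['cx'],c['cy']
def ray(c,u,v):
    f,cx,cy=K(c); d=np.array([(u-cx)/f,(v-cy)/f,1.]); return np.array(c['origin']),R.from_quat(c['orientation']).as_matrix()@d
def onplane(c,u,v,z):
    o,d=ray(c,u,v); return o+d*(z-o[2])/d[2]
def proj(c,p):
    f,cx,cy=K(c); q=R.from_quat(c['orientation']).as_matrix().T@(np.array(p)-np.array(c['origin'])); return f*q[0]/q[2]+cx,f*q[1]/q[2]+cy
E
python3 - <<'E'
from h import *
np.set_printoptions(precision=4,suppress=True)
print(bot.get_obs())
for n in ['scene','side','wrist']:
    c=bot.calibration(n); p,d=bot.camera(n)
    print(n,c)
    cv2.imwrite(f'pics/{n}0.png',p[:,:,::-1]); np.save(f'pics/{n}0d.npy',d)
E
```

```text
pics
{'clock': 0.0, 'joint_pos': array([-1.114 ,  0.2414,  0.0037,  1.3352,  0.    ,  1.5707]), 'joint_vel': array([-0.001 , -0.0016,  0.0019,  0.0001, -0.0004, -0.0003]), 'tau': array([  0.0011, -37.2322,  25.2405,   0.017 ,   0.0002,   0.    ]), 'eef_pos': array([ 0.2203, -0.4481,  0.2137]), 'tool_rot': array([ 0.8489, -0.5286, -0.0009, -0.0006]), 'ft_force': array([-0.8874,  0.9534,  0.108 ]), 'ft_torque': array([0.0277, 0.0042, 0.0332]), 'grip_width': 0.08533940908493735}
scene {'fovy': 45.77428198221757, 'cx': 316.564473381892, 'cy': 195.56660579973374, 'origin': array([1.5959, 0.0863, 0.917 ]), 'orientation': array([ 0.5965,  0.67  , -0.3235, -0.3012])}
side {'fovy': 45.600737075083245, 'cx': 315.88297234018745, 'cy': 198.40879901674384, 'origin': array([-0.1652,  0.817 ,  0.7992]), 'orientation': array([-0.3174,  0.816 , -0.4512,  0.1726])}
wrist {'fovy': 69.2194747539782, 'cx': 319.788578718428, 'cy': 201.23113982551064, 'origin': array([ 0.2941, -0.4117,  0.3726]), 'orientation': array([ 0.8377, -0.5212, -0.0869,  0.1381])}
```

View pics/scene0.png

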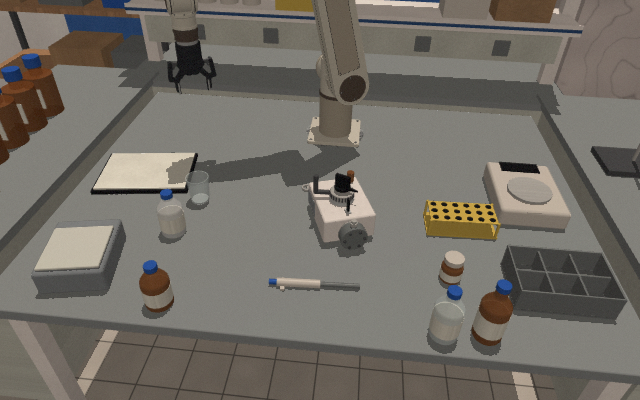

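View pics/side0.png

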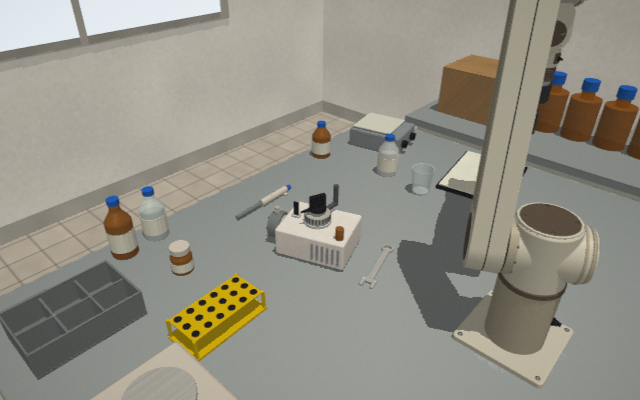

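View pics/wrist0.png

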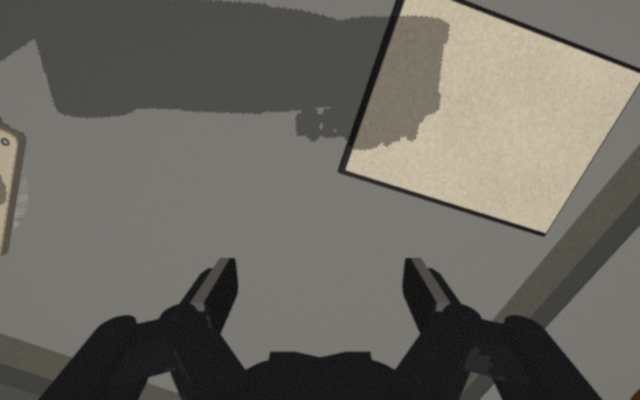

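The scene view shows the pump around (340,205), with the handle at (316,187) and the vial at (351,174). In the side view it is around (318,232), with the handle at (336,195), the index mark at (296,208) and the vial at (340,233). I'll zoom in next.

```bash
python3 - <<'E'
import cv2,numpy as np
a=cv2.imread('pics/scene0.png')[165:255,295:385]; b=cv2.imread('pics/side0.png')[175:270,260:370]
cv2.imwrite('pics/z1.png',cv2.resize(a,None,fx=6,fy=6,interpolation=cv2.INTER_CUBIC))
cv2.imwrite('pics/z2.png',cv2.resize(b,None,fx=6,fy=6,interpolation=cv2.INTER_CUBIC))
E
```

```text
(no output)
```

View pics/z1.png

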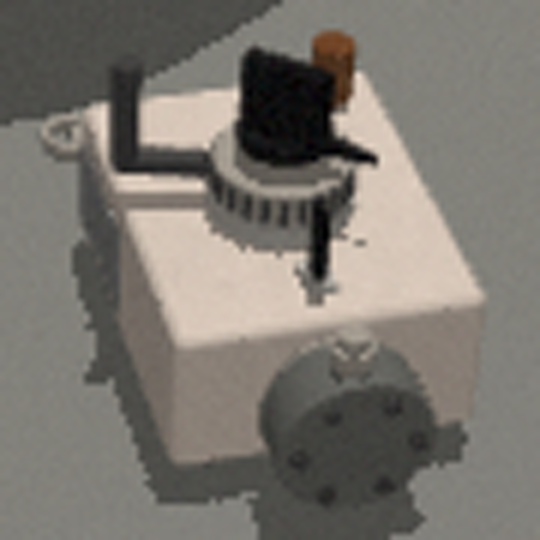

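View pics/z2.png

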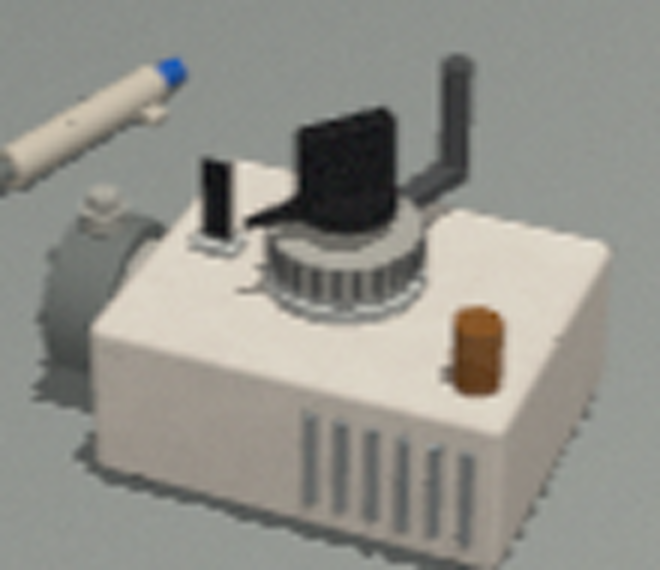

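```bash
python3 - <<'E'
from h import *
np.set_printoptions(precision=4,suppress=True)
S=bot.calibration('scene');D=bot.calibration('side')
s=lambda x,y,z: onplane(S,295+x/6,165+y/6,z)
d=lambda x,y,z: onplane(D,260+x/6,175+y/6,z)
print('handle top',s(126,63,.162),d(457,62,.162))
print('idx top',s(320,200,.130),d(216,162,.130))
print('tip',s(376,160,.127),d(250,222,.127))
print('corners scene',[s(*p,.085) for p in [(483,298),(178,345),(362,75)]])
print('corners side',[d(*p,.085) for p in [(95,333),(500,432),(610,245),(240,160)]])
print('vial top',s(335,38,.117),d(480,315,.117))
c=[d(*p,.085) for p in [(95,333),(500,432),(610,245),(240,160)]]
m=sum(c)/4; e=(c[0]-c[1])+(c[3]-c[2]); th=np.arctan2(e[1],e[0]); print(m,np.degrees(th)); ax=m+.005*np.array([np.cos(th),np.sin(th),0]);print('axis',ax)
E
```

```text
handle top [ 0.5275 -0.0168  0.162 ] [ 0.5181 -0.016   0.162 ]
idx top [0.5774 0.0773 0.13  ] [0.5741 0.0784 0.13  ]
tip [0.5401 0.1014 0.127 ] [0.534  0.0989 0.127 ]
corners scene [array([0.5827, 0.155 , 0.085 ]), array([0.6332, 0.0194, 0.085 ]), array([0.4132, 0.0924, 0.085 ])]
corners side [array([0.5675, 0.1595, 0.085 ]), array([0.3982, 0.0954, 0.085 ]), array([ 0.4478, -0.0412,  0.085 ]), array([0.6169, 0.0199, 0.085 ])]
vial top [0.4287 0.0775 0.117 ] [0.4282 0.0736 0.117 ]
[0.5076 0.0584 0.085 ] 20.315759311210115
axis [0.5123 0.0601 0.085 ]
```

```bash
cat >> h.py <<'E'
np.set_printoptions(precision=4,suppress=True)
def downR(yaw):  # tool x at world yaw (deg), z down
    c,s=np.cos(np.radians(yaw)),np.sin(np.radians(yaw))
    return np.array([[c,s,0],[s,-c,0],[0,0,-1]])
def st():
    o=bot.get_obs(); M=R.from_quat(o['tool_rot']).as_matrix()
    print('t',round(o['clock'],2),'p',o['eef_pos'],'yaw',round(np.degrees(np.arctan2(M[1,0],M[0,0])),2),'tilt',M[2,:2],'F',o['ft_force'],'w',round(o['grip_width'],4),'q',o['joint_pos'])
    return o,M
def to(p,yaw):
    o,M=st(); d=M.T@(np.array(p)-o['eef_pos']); r=R.from_matrix(M.T@downR(yaw)).as_rotvec(degrees=True)
    print('linear',d*1000,'mm rot',r)
E
python3 - <<'E'
from h import *
to([.515,-.03,.30],0)
c=bot.calibration('wrist');print(R.from_quat(c['orientation']).as_matrix()[:,2])
E
```

```text
t 0.15 p [ 0.2203 -0.4483  0.2139] yaw -63.83 tilt [-0.0016  0.    ] F [0.1924 0.7575 0.9701] w 0.0853 q [-1.114   0.2412  0.004   1.3352 -0.      1.5708]
linear [-245.5463 -448.9747  -85.6956] mm rot [ -0.0507   0.0838 -63.8266]
[-0.2894 -0.141  -0.9468]
```

Call:
{"op": "jog_arm", "data": {"jaw": [0,0,0,0,0,0,0,0], "linear": [[-0.02,-0.036,-0.065],[-0.04,-0.07,-0.065],[-0.06,-0.105,-0.065],[-0.08,-0.14,-0.065],[-0.1,-0.175,-0.065],[-0.12,-0.21,-0.065],[-0.14,-0.245,-0.065],[-0.16,-0.28,-0.065]], "delta_rot": [[0,0,-7],[0,0,-14],[0,0,-21],[0,0,-28],[0,0,-35],[0,0,-42],[0,0,-49],[0,0,-56]]}}

```text
clock: 0.82
eef_pos: [0.394, -0.1912, 0.2796]
tool_rot: [0.998, -0.065, 0.0, 0.0]
ft_force: [0.5, -0.9, -0.2]
grip_width: 0.0853
```

```bash
python3 - <<'E'
from h import *
to([.515,.04,.28],0)
E
```

```text
t 0.82 p [ 0.394  -0.1912  0.2796] yaw -7.5 tilt [0.0001 0.0001] F [ 0.5296 -0.9229 -0.1524] w 0.0853 q [-0.4517  0.0967 -0.0017  1.4723 -0.      1.25  ]
linear [  89.7625 -244.9963   -0.3952] mm rot [ 0.0047 -0.0057 -7.5001]
```

Call:
{"op": "jog_arm", "data": {"jaw": [0.3,0.5,0.5,0.5,0.5,0.5,0.5,0.5], "linear": [[0.013,-0.036,0],[0.026,-0.072,0],[0.04,-0.108,0],[0.053,-0.144,0],[0.066,-0.18,0],[0.079,-0.216,0],[0.09,-0.245,0],[0.09,-0.245,0]], "delta_rot": [[0,0,-4],[0,0,-7.5],[0,0,-7.5],[0,0,-7.5],[0,0,-7.5],[0,0,-7.5],[0,0,-7.5],[0,0,-7.5]]}}

```text
clock: 1.48
eef_pos: [0.5179, 0.0422, 0.2783]
tool_rot: [1.0, 0.0, -0.0, -0.001]
ft_force: [-0.2, -0.6, -0.2]
grip_width: 0.0426
```

```bash
python3 - <<'E'
from h import *
st()
c=bot.calibration('wrist');p,d=bot.camera('wrist')
print(c)
cv2.imwrite('pics/w1.png',p[:,:,::-1]);np.save('pics/w1d.npy',d);np.save('pics/w1c.npy',c,allow_pickle=True)
st()
E
```

```text
t 1.48 p [0.5179 0.0422 0.2783] yaw 0.03 tilt [-0.0003 -0.002 ] F [-0.1706 -0.6375 -0.2388] w 0.0426 q [0.0801 0.2637 0.1998 1.5071 0.002  1.6503]
{'fovy': 69.2194747539782, 'cx': 319.788578718428, 'cy': 201.23113982551064, 'origin': array([0.5175, 0.1248, 0.4373]), 'orientation': array([ 0.9868,  0.0007, -0.0007,  0.1619])}
t 1.53 p [0.5167 0.0399 0.2785] yaw -0.05 tilt [-0.0016 -0.    ] F [ 0.2798 -1.1916 -0.0113] w 0.0429 q [0.077  0.262  0.1978 1.5082 0.0002 1.6487]
```

View pics/w1.png

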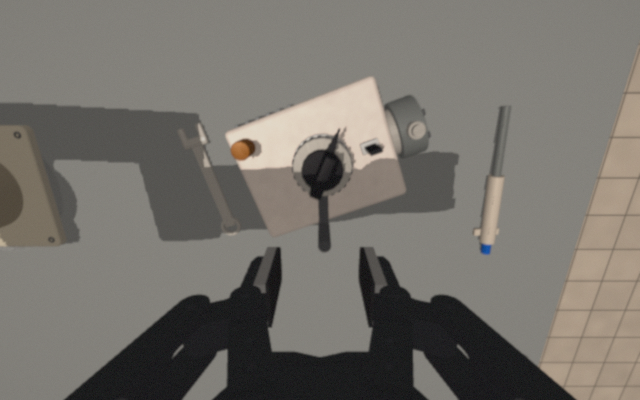

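The wrist view shows the handle at (324,245) between the fingers, the knob at about (322,170), the index mark at (373,148), the vial at (243,149) and the spanner at (210,180).

```bash
python3 - <<'E'
import cv2
a=cv2.imread('pics/w1.png')[70:260,220:440]
cv2.imwrite('pics/z3.png',cv2.resize(a[:150],None,fx=3.6,fy=3.6,interpolation=cv2.INTER_CUBIC))
b=cv2.imread('pics/w1.png')[110:260,270:400]
cv2.imwrite('pics/z4.png',cv2.resize(b,None,fx=4,fy=4,interpolation=cv2.INTER_CUBIC))
E
```

```text
(no output)
```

View pics/z3.png

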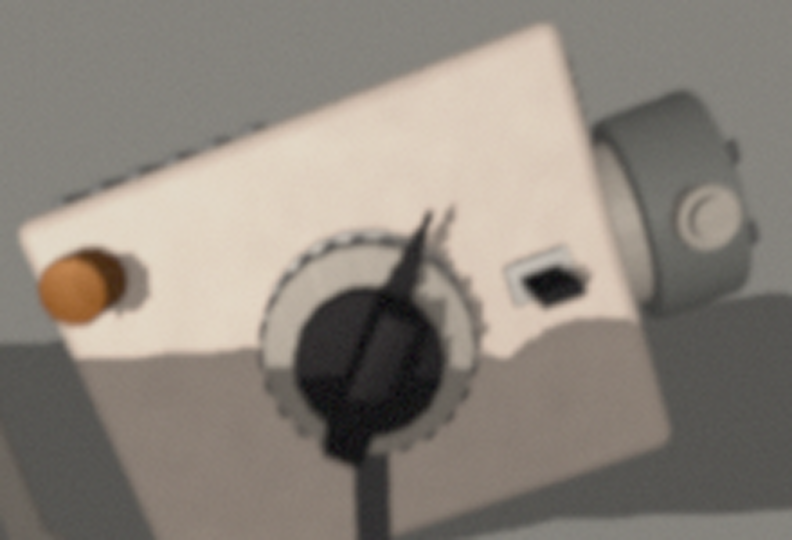

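View pics/z4.png

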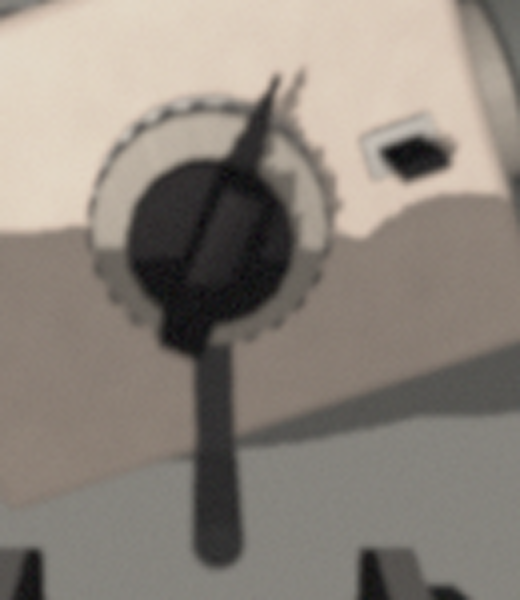

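```bash
python3 - <<'E'
from h import *
c=np.load('pics/w1c.npy',allow_pickle=True).item()
w=lambda x,y,z: onplane(c,220+x/3.6,70+y/3.6,z)
C=[w(22,230,.085),w(548,25,.085),w(668,440,.085),onplane(c,272.5,236,.085)]
print('corners',*C)
print('sizes',[np.linalg.norm(C[i]-C[(i+1)%4]) for i in range(4)])
m=sum(C)/4; e=(C[1]-C[0])+(C[2]-C[3]); th=np.arctan2(e[1],e[0]); u=np.array([np.cos(th),np.sin(th),0])
ax=m+.005*u; print('th',np.degrees(th),'axis',ax)
h=onplane(c,324.5,246,.162)
hub=w(370,360,.132)
tip=w(430,212,.127); 
print('handle',h,'hub',hub,'tip',tip)
for n,A in [('ax',ax),('hub',hub)]:
    print(n,'handle r',np.hypot(*(h-A)[:2]),np.degrees(np.arctan2(*(h-A)[1::-1]))-np.degrees(th),'tip r',np.hypot(*(tip-A)[:2]),np.degrees(np.arctan2(*(tip-A)[1::-1]))-np.degrees(th))
A=(ax+hub)/2
for a in (ax,hub): print('pred idx', [proj(c,[*(a+r*u)[:2],z]) for r,z in [(.054,.13),(.068,.13),(.054,.085)]])
E
```

```text
corners [0.4055 0.0905 0.085 ] [0.5757 0.1531 0.085 ] [0.626  0.0183 0.085 ] [ 0.4539 -0.0431  0.085 ]
sizes [np.float64(0.18136700942006248), np.float64(0.14388686477615958), np.float64(0.18265624278741777), np.float64(0.14208985230346619)]
th 19.934521533929676 axis [0.52   0.0564 0.085 ]
handle [ 0.5223 -0.018   0.162 ] hub [0.5203 0.0573 0.132 ] tip [0.5376 0.0998 0.127 ]
ax handle r 0.07437686553487971 -108.179665478797 tip r 0.046843989159824496 48.01617264218472
hub handle r 0.07523365855462325 -108.47792698806683 tip r 0.045902947996180735 48.03230076207387
pred idx [(np.float64(370.39060005650305), np.float64(153.4059550256569)), (np.float64(383.13147595315695), np.float64(148.89614189363115)), (np.float64(364.28020139252806), np.float64(147.32465246394963))]
pred idx [(np.float64(370.78227111848753), np.float64(152.58706414758058)), (np.float64(383.53670162021155), np.float64(148.06902344672454)), (np.float64(364.61923649877326), np.float64(146.60083884352133))]
```

Call:
{"op": "jog_arm", "data": {"jaw": [0.6,0.6,0.6,0.6,0.6,0.6,0.6,0.6], "linear": [[0.003,0.03,0],[0.005,0.058,0.01],[0.005,0.058,0.035],[0.005,0.058,0.065],[0.005,0.058,0.09],[0.005,0.058,0.115],[0.005,0.058,0.135],[0.005,0.058,0.135]], "delta_rot": [[0,0,0],[0,0,0],[0,0,0],[0,0,0],[0,0,0],[0,0,0],[0,0,0],[0,0,0]]}}

```text
clock: 2.2
eef_pos: [0.5164, -0.0218, 0.1401]
tool_rot: [1.0, -0.004, -0.005, 0.0]
ft_force: [-0.7, -0.6, -0.5]
grip_width: 0.034
```

```bash
python3 - <<'E'
from h import *
st()
c=bot.calibration('wrist');p,d=bot.camera('wrist')
cv2.imwrite('pics/w2.png',p[:,:,::-1]);np.save('pics/w2c.npy',c,allow_pickle=True)
st()
E
```

```text
t 2.2 p [ 0.5164 -0.0218  0.1401] yaw -0.43 tilt [-0.0096  0.    ] F [-0.7122 -0.5682 -0.4613] w 0.034 q [-0.0419  0.3256 -0.0779  1.1768 -0.0004  1.5364]
t 2.25 p [ 0.518  -0.0216  0.1426] yaw -0.42 tilt [-0.006   0.0001] F [ 0.1364  0.6303 -0.1058] w 0.0344 q [-0.0416  0.3239 -0.0736  1.1792 -0.0003  1.5365]
```

View pics/w2.png

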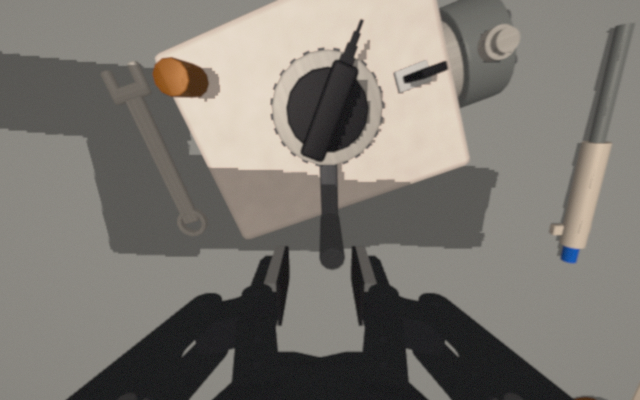

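Handle post (332,258) stands between the pads as intended. I'm computing the arc next.

```bash
cat >> h.py <<'E'
A=np.array([.5205,.057])
def arc(phis,off,z,r=.075,cur=None):
    o,M=st()
    for ph in phis:
        a=np.radians(ph); H=A+r*np.array([np.cos(a),np.sin(a)]); t=np.array([-np.sin(a),np.cos(a)])
        p=np.array([*(H+off*t),z]); d=M.T@(p-o['eef_pos'])*1000
        rr=R.from_matrix(M.T@downR(ph+90)).as_rotvec(degrees=True)
        print(ph,np.round(d,1),np.round(rr,1))
E
python3 - <<'E'
from h import *
arc([-89,-85,-80,-75,-70,-65,-60,-55,-50,-45],.010,.1425)
E
```

```text
t 2.25 p [ 0.518  -0.0216  0.1426] yaw -0.42 tilt [-0.006   0.0001] F [ 0.1364  0.6303 -0.1058] w 0.0344 q [-0.0416  0.3239 -0.0736  1.1792 -0.0003  1.5365]
-89 [13.8 -3.9  0. ] [ 0.   0.3 -1.4]
-85 [19.  -4.9 -0. ] [-0.   0.3 -5.4]
-80 [25.3 -6.7 -0.1] [ -0.    0.3 -10.4]
-75 [31.5 -9.  -0.1] [ -0.    0.3 -15.4]
-70 [ 37.5 -11.9  -0.1] [ -0.1   0.3 -20.4]
-65 [ 43.2 -15.2  -0.2] [ -0.1   0.3 -25.4]
-60 [ 48.5 -19.   -0.2] [ -0.1   0.3 -30.4]
-55 [ 53.5 -23.3  -0.2] [ -0.1   0.3 -35.4]
-50 [ 58.2 -28.   -0.3] [ -0.1   0.3 -40.4]
-45 [ 62.4 -33.1  -0.3] [ -0.1   0.3 -45.4]
```

Call:
{"op": "jog_arm", "data": {"jaw": [0.6,0.6,0.6,0.6,0.6,0.6,0.6,0.6], "linear": [[0.005,-0.003,0],[0.009,-0.004,0],[0.012,-0.004,0],[0.015,-0.004,0],[0.018,-0.005,0],[0.021,-0.0055,0],[0.025,-0.0065,0],[0.028,-0.008,0]], "delta_rot": [[0,0,0],[0,0,0],[0,0,-1],[0,0,-2],[0,0,-4.5],[0,0,-7],[0,0,-10],[0,0,-12.5]]}}

```text
clock: 2.92
eef_pos: [0.5498, -0.0128, 0.1454]
tool_rot: [0.994, 0.108, 0.001, 0.0]
ft_force: [-0.2, 0.2, 0.4]
grip_width: 0.0342
```

```bash
python3 - <<'E'
from h import *
arc([-76,-72,-68,-65,-62,-59,-56,-53,-50,-45],.010,.1425)
E
```

```text
t 2.92 p [ 0.5498 -0.0128  0.1454] yaw 12.37 tilt [0.0016 0.0005] F [-0.1777  0.241   0.373 ] w 0.0342 q [-0.0232  0.3755  0.0096  1.2032 -0.0001  1.3317]
-76 [-1.6  0.2  2.9] [ 0.  -0.1 -1.6]
-72 [ 3.6 -0.8  3. ] [ 0.  -0.1 -5.6]
-68 [ 8.7 -2.2  3. ] [ 0.  -0.1 -9.6]
-65 [12.4 -3.5  3. ] [  0.   -0.1 -12.6]
-62 [16.1 -4.9  3. ] [  0.   -0.1 -15.6]
-59 [19.7 -6.6  3. ] [  0.   -0.1 -18.6]
-56 [23.2 -8.4  3. ] [  0.   -0.1 -21.6]
-53 [ 26.6 -10.4   3. ] [  0.   -0.1 -24.6]
-50 [ 29.9 -12.6   3. ] [  0.1  -0.1 -27.6]
-45 [ 35.1 -16.7   3. ] [  0.1  -0.1 -32.6]
```

```bash
python3 - <<'E'
from h import *
c=bot.calibration('wrist');p,d=bot.camera('wrist')
cv2.imwrite('pics/w3.png',p[:,:,::-1]);np.save('pics/w3c.npy',c,allow_pickle=True)
st()
E
```

```text
t 2.97 p [ 0.5504 -0.0124  0.1454] yaw 12.45 tilt [0.0022 0.0004] F [ 0.2897 -0.8049 -0.1171] w 0.0346 q [-0.0227  0.3761  0.0103  1.2028  0.0001  1.3308]
```

View pics/w3.png

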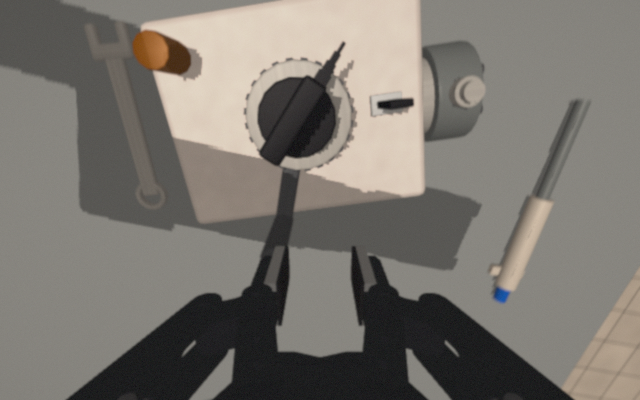

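```bash
python3 - <<'E'
from h import *
for n in ('w2','w3'):
    c=np.load(f'pics/{n}c.npy',allow_pickle=True).item()
    print(n)
    for ph in (-89,-84,-80,-76,-72):
        a=np.radians(ph); H=A+.075*np.array([np.cos(a),np.sin(a)])
        print(ph,np.round([proj(c,[*H,z]) for z in (.11,.145,.162)],0).tolist())
    print('axis hub',proj(c,[*A,.132]))
c=np.load('pics/w2c.npy',allow_pickle=True).item()
print('handle from w2',onplane(c,332,258,.162))
im=cv2.imread('pics/w3.png')[150:330,220:420]
cv2.imwrite('pics/z5.png',cv2.resize(im,None,fx=3,fy=3,interpolation=cv2.INTER_CUBIC))
E
```

```text
w2
-89 [[329.0, 221.0], [330.0, 244.0], [330.0, 259.0]]
-84 [[338.0, 221.0], [341.0, 244.0], [343.0, 258.0]]
-80 [[345.0, 220.0], [350.0, 243.0], [352.0, 257.0]]
-76 [[353.0, 218.0], [358.0, 241.0], [362.0, 255.0]]
-72 [[360.0, 216.0], [367.0, 239.0], [372.0, 253.0]]
axis hub (np.float64(327.2791858388994), np.float64(110.83243642496565))
w3
-89 [[281.0, 222.0], [274.0, 245.0], [269.0, 259.0]]
-84 [[290.0, 224.0], [285.0, 246.0], [281.0, 261.0]]
-80 [[297.0, 224.0], [293.0, 247.0], [290.0, 261.0]]
-76 [[304.0, 224.0], [302.0, 247.0], [300.0, 261.0]]
-72 [[312.0, 224.0], [310.0, 246.0], [309.0, 261.0]]
axis hub (np.float64(296.6963784177092), np.float64(118.7841999428184))
handle from w2 [ 0.5227 -0.0174  0.162 ]
```

View pics/z5.png

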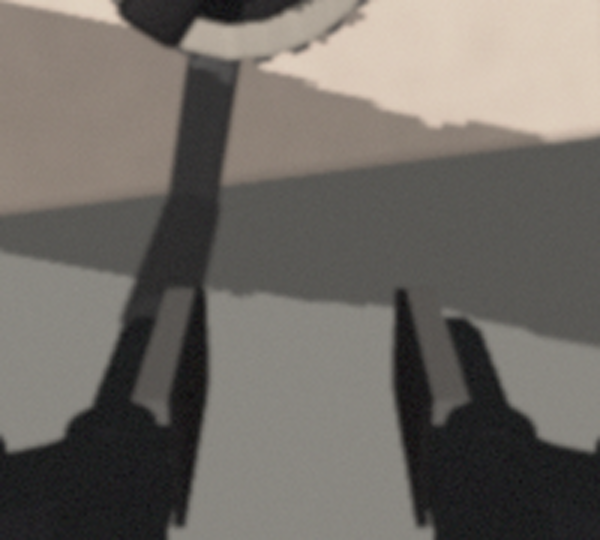

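```bash
python3 - <<'E'
from h import *
o,M=st()
c=bot.calibration('wrist')
for x in (-.017,.017):
  for z in (.017,.010,0,-.02):
    print(x,z,[np.round(proj(c,o['eef_pos']+M@np.array([x,y,z])),0).tolist() for y in (-.011,0,.011)])
d=np.load('pics/w1d.npy')
p,d=bot.camera('wrist')
for (u,v) in [(276,265),(270,275),(280,252),(276,240),(265,255),(285,260),(288,280)]:
    cc=c; f,cx,cy=K(cc); X=R.from_quat(cc['orientation']).as_matrix()@(np.array([(u-cx)/f,(v-cy)/f,1])*d[v,u])+cc['origin']; print((u,v),d[v,u],X, M.T@(X-o['eef_pos']))
E
```

```text
t 2.97 p [ 0.5504 -0.0124  0.1454] yaw 12.45 tilt [0.0022 0.0004] F [ 0.2897 -0.8049 -0.1171] w 0.0346 q [-0.0227  0.3761  0.0103  1.2028  0.0001  1.3308]
-0.017 0.017 [[295.0, 219.0], [295.0, 234.0], [295.0, 249.0]]
-0.017 0.01 [[294.0, 223.0], [294.0, 239.0], [295.0, 254.0]]
-0.017 0 [[292.0, 230.0], [293.0, 246.0], [293.0, 262.0]]
-0.017 -0.02 [[289.0, 245.0], [289.0, 264.0], [290.0, 281.0]]
0.017 0.017 [[346.0, 219.0], [346.0, 234.0], [346.0, 249.0]]
0.017 0.01 [[347.0, 223.0], [347.0, 239.0], [346.0, 254.0]]
0.017 0 [[349.0, 230.0], [348.0, 246.0], [348.0, 262.0]]
0.017 -0.02 [[352.0, 246.0], [352.0, 264.0], [351.0, 281.0]]
(276, 265) 0.13536939 [ 0.5275 -0.0059  0.1856] [-0.0208 -0.0113 -0.0402]
(270, 275) 0.12727895 [ 0.5261 -0.0061  0.1941] [-0.0222 -0.0114 -0.0487]
(280, 252) 0.14750618 [ 0.5277 -0.006   0.1728] [-0.0207 -0.0111 -0.0275]
(276, 240) 0.17047414 [ 0.5233 -0.0116  0.1501] [-0.0262 -0.0066 -0.0047]
(265, 255) 0.1605424 [ 0.5196 -0.0159  0.1617] [-0.0308 -0.0032 -0.0164]
(285, 260) 0.14307883 [ 0.5311 -0.0069  0.178 ] [-0.0176 -0.0096 -0.0327]
(288, 280) 0.15681054 [ 0.5348 -0.0238  0.1694] [-0.0176  0.0077 -0.024 ]
```

```bash
python3 - <<'E'
from h import *
for n,(y0,y1,x0,x1) in {'side':(120,290,240,420),'scene':(100,260,260,420)}.items():
    p,d=bot.camera(n); c=bot.calibration(n); o,M=st()
    np.save(f'pics/{n}1d.npy',d)
    im=p[:,:,::-1].copy()
    for z in (.017,-.02):
      for y in(-.011,.011):
       for x in (-.017,.017):
        u=proj(c,o['eef_pos']+M@np.array([x,y,z])); cv2.circle(im,tuple(int(round(v)) for v in u),0,(0,0,255) if z>0 else (0,255,0),-1)
    cv2.imwrite(f'pics/{n}1.png',cv2.resize(im[y0:y1,x0:x1],None,fx=3.5,fy=3.5,interpolation=cv2.INTER_NEAREST))
E
```

```text
t 3.07 p [ 0.5494 -0.0127  0.1451] yaw 12.17 tilt [0.0009 0.0003] F [ 0.5996  0.8621 -0.2059] w 0.034 q [-0.023   0.3755  0.0086  1.2029 -0.0001  1.3354]
t 3.12 p [ 0.5491 -0.0127  0.145 ] yaw 12.15 tilt [0.0006 0.0002] F [-0.6645  0.4123  0.5905] w 0.0339 q [-0.0232  0.3753  0.008   1.2029 -0.0001  1.3356]
```

View pics/side1.png

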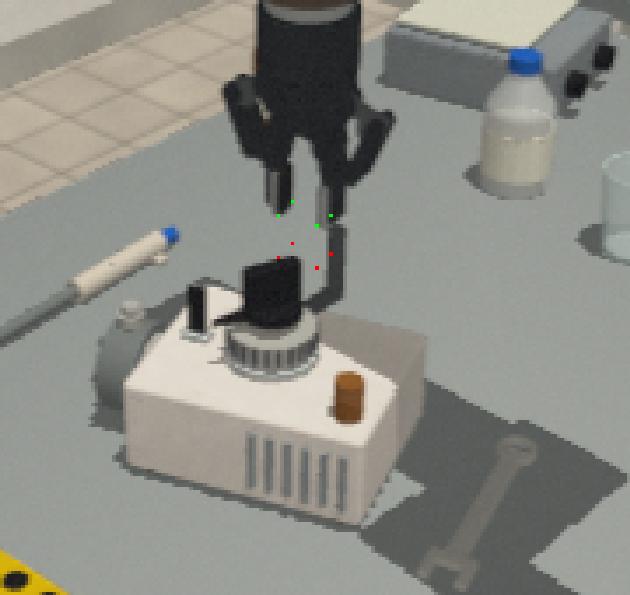

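View pics/scene1.png

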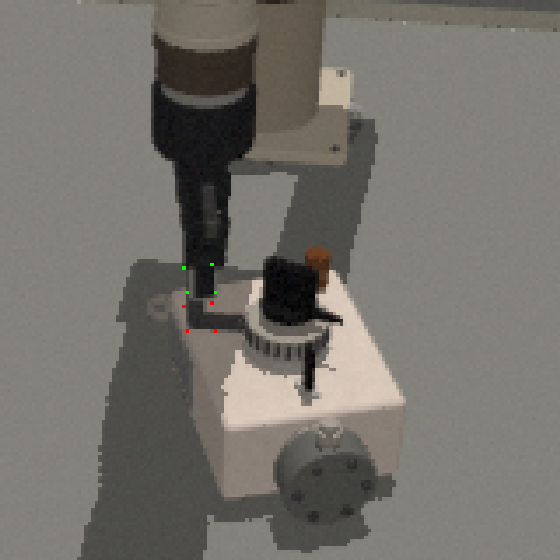

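The finger passed over the post. The side and wrist views both put the fingertips about 21 mm behind the reported TCP, where the text says 17 mm ahead. The handle hasn't moved, so I'll straddle it again about 38 mm lower.

```bash
python3 - <<'E'
from h import *
to([.520,-.0175,.155],0)
E
```

```text
t 3.12 p [ 0.5491 -0.0127  0.145 ] yaw 12.15 tilt [0.0006 0.0002] F [-0.6645  0.4123  0.5905] w 0.0339 q [-0.0232  0.3753  0.008   1.2029 -0.0001  1.3356]
linear [-29.4524  -1.4701 -10.018 ] mm rot [ 0.0081 -0.0362 12.1488]
```

Call:
{"op": "jog_arm", "data": {"jaw": [0.6,0.6,0.6,0.6,0.6,0.6,0.6,0.6], "linear": [[0,0,-0.01],[-0.015,-0.001,-0.01],[-0.0295,-0.0015,-0.01],[-0.0295,-0.0015,-0.01],[-0.0295,-0.0015,0],[-0.0295,-0.0015,0.015],[-0.0295,-0.0015,0.03],[-0.0295,-0.0015,0.038]], "delta_rot": [[0,0,0],[0,0,6],[0,0,12],[0,0,12],[0,0,12],[0,0,12],[0,0,12],[0,0,12]]}}

```text
clock: 3.78
eef_pos: [0.5193, -0.0175, 0.1048]
tool_rot: [1.0, 0.002, -0.001, -0.0]
ft_force: [-0.2, 0.4, -0.8]
grip_width: 0.034
```

```bash
python3 - <<'E'
from h import *
arc([-89,-85,-81,-77,-73,-69,-65,-62,-59,-56,-53,-50,-47,-44],.010,.106)
c=bot.calibration('wrist');p,d=bot.camera('wrist')
cv2.imwrite('pics/w4.png',p[:,:,::-1])
st()
E
```

```text
t 3.78 p [ 0.5193 -0.0175  0.1048] yaw 0.26 tilt [-0.0016 -0.0001] F [-0.2262  0.4446 -0.7569] w 0.034 q [-0.0337  0.3542 -0.1354  1.0828  0.0001  1.5326]
-89 [12.5  0.4 -1.2] [-0.   0.1 -0.7]
-85 [17.7 -0.6 -1.3] [-0.   0.1 -4.7]
-81 [22.8 -1.9 -1.3] [-0.   0.1 -8.7]
-77 [27.8 -3.5 -1.3] [ -0.    0.1 -12.7]
-73 [32.7 -5.5 -1.3] [ -0.    0.1 -16.7]
-69 [37.4 -7.9 -1.3] [ -0.    0.1 -20.7]
-65 [ 42.  -10.5  -1.3] [ -0.    0.1 -24.7]
-62 [ 45.3 -12.8  -1.3] [ -0.    0.1 -27.7]
-59 [ 48.4 -15.1  -1.3] [ -0.    0.1 -30.7]
-56 [ 51.5 -17.7  -1.3] [ -0.    0.1 -33.7]
-53 [ 54.4 -20.4  -1.3] [ -0.    0.1 -36.7]
-50 [ 57.2 -23.2  -1.3] [ -0.    0.1 -39.7]
-47 [ 59.8 -26.2  -1.3] [ -0.    0.1 -42.7]
-44 [ 62.2 -29.3  -1.3] [ -0.    0.1 -45.7]
t 3.83 p [ 0.5183 -0.0174  0.1036] yaw 0.24 tilt [-0.0042 -0.0002] F [-1.6579  0.0089 -0.7471] w 0.0343 q [-0.0336  0.3555 -0.1368  1.0826  0.0001  1.5329]
```

View pics/w4.png

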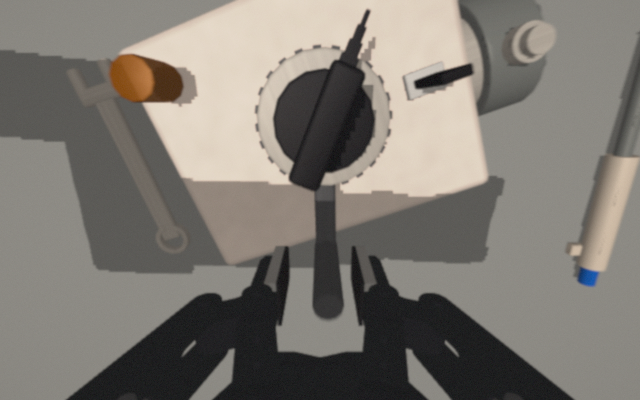

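The post (327,300) is now well between the pads. Next is the push anticlockwise.

Call:
{"op": "jog_arm", "data": {"jaw": [0.6,0.6,0.6,0.6,0.6,0.6,0.6,0.6], "linear": [[0.006,0,0],[0.009,0,0],[0.011,0,0],[0.013,0,0],[0.0155,0,0],[0.018,-0.0005,0],[0.0205,-0.001,0],[0.023,-0.002,0]], "delta_rot": [[0,0,0],[0,0,0],[0,0,0],[0,0,-1],[0,0,-3],[0,0,-5],[0,0,-7],[0,0,-9]]}}

```text
clock: 4.5
eef_pos: [0.5418, -0.0155, 0.107]
tool_rot: [0.997, 0.081, -0.001, -0.0]
ft_force: [1.1, 0.3, 1.0]
grip_width: 0.0339
```

```bash
python3 - <<'E'
from h import *
arc([-80,-77,-74,-71,-68,-65,-62,-59,-56,-53,-50,-47,-44],.010,.106)
c=bot.calibration('wrist');p,d=bot.camera('wrist')
cv2.imwrite('pics/w5.png',p[:,:,::-1])
st()
E
```

```text
t 4.5 p [ 0.5418 -0.0155  0.107 ] yaw 9.32 tilt [-0.0014 -0.0003] F [1.057  0.282  1.0203] w 0.0339 q [-0.0285  0.393  -0.0704  1.1088 -0.      1.3796]
-80 [ 1.6 -0.1  1. ] [-0.   0.1 -0.7]
-77 [ 5.5 -0.7  1. ] [-0.   0.1 -3.7]
-74 [ 9.4 -1.6  1. ] [-0.   0.1 -6.7]
-71 [13.2 -2.7  1. ] [-0.   0.1 -9.7]
-68 [16.9 -4.   1. ] [ -0.    0.1 -12.7]
-65 [20.6 -5.4  1. ] [ -0.    0.1 -15.7]
-62 [24.2 -7.1  1. ] [ -0.    0.1 -18.7]
-59 [27.7 -9.   1. ] [ -0.    0.1 -21.7]
-56 [ 31.1 -11.    1. ] [ -0.    0.1 -24.7]
-53 [ 34.4 -13.2   0.9] [ -0.    0.1 -27.7]
-50 [ 37.6 -15.6   0.9] [ -0.    0.1 -30.7]
-47 [ 40.6 -18.1   0.9] [ -0.    0.1 -33.7]
-44 [ 43.5 -20.8   0.9] [ -0.    0.1 -36.7]
t 4.55 p [ 0.543  -0.0153  0.1071] yaw 9.39 tilt [ 0.0005 -0.0001] F [-1.2449 -0.0674 -0.792 ] w 0.0339 q [-0.0283  0.3937 -0.069   1.1077  0.0002  1.3787]
```

View pics/w5.png

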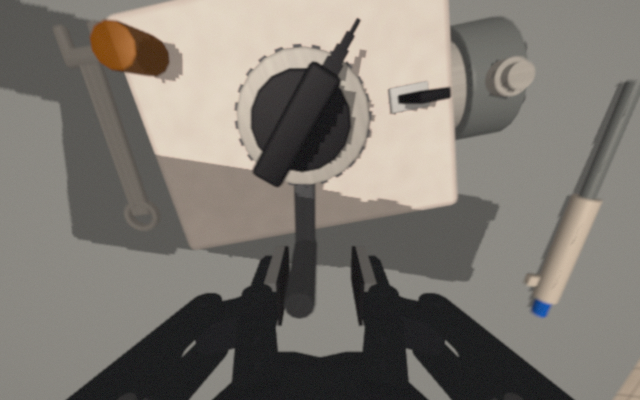

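Call:
{"op": "jog_arm", "data": {"jaw": [0.6,0.6,0.6,0.6,0.6,0.6,0.6,0.6], "linear": [[0.003,0,0],[0.0065,-0.001,0.0005],[0.01,-0.0018,0.0005],[0.0135,-0.0028,0.0005],[0.017,-0.004,0.0005],[0.0205,-0.0054,0.0005],[0.024,-0.007,0.0005],[0.0275,-0.009,0.0005]], "delta_rot": [[0,0,-2],[0,0,-4.5],[0,0,-7.5],[0,0,-10],[0,0,-13],[0,0,-16],[0,0,-19],[0,0,-22]]}}

```text
clock: 5.22
eef_pos: [0.5671, -0.0032, 0.1067]
tool_rot: [0.963, 0.27, -0.001, 0.001]
ft_force: [-5.2, -2.4, 4.5]
grip_width: 0.0341
```

```bash
python3 - <<'E'
from h import *
arc([-59,-56,-53,-50,-47,-44,-42,-40],.010,.106)
E
```

```text
t 5.22 p [ 0.5671 -0.0032  0.1067] yaw 31.28 tilt [-0.0031  0.0006] F [-5.174  -2.4225  4.506 ] w 0.0341 q [-0.0045  0.4402  0.0024  1.1353 -0.0021  1.0204]
-59 [ 1.1 -0.6  0.7] [0.  0.2 0.3]
-56 [ 5.  -1.2  0.7] [ 0.   0.2 -2.7]
-53 [ 8.9 -2.   0.6] [ 0.   0.2 -5.7]
-50 [12.7 -3.   0.6] [ 0.   0.2 -8.7]
-47 [16.5 -4.2  0.6] [  0.    0.2 -11.7]
-44 [20.2 -5.7  0.6] [  0.    0.2 -14.7]
-42 [22.6 -6.7  0.6] [  0.    0.2 -16.7]
-40 [25.  -7.8  0.6] [  0.    0.2 -18.7]
```

Call:
{"op": "jog_arm", "data": {"jaw": [0.6,0.6,0.6,0.6,0.6,0.6,0.6,0.6], "linear": [[0.0035,-0.001,0],[0.007,-0.0015,0],[0.0105,-0.0023,0],[0.014,-0.0034,0],[0.017,-0.0044,0],[0.019,-0.005,0],[0.0205,-0.0058,0],[0.0205,-0.0058,0]], "delta_rot": [[0,0,-2],[0,0,-4.5],[0,0,-7],[0,0,-10],[0,0,-12],[0,0,-13.5],[0,0,-14.7],[0,0,-14.7]]}}

```text
clock: 5.88
eef_pos: [0.5834, 0.0134, 0.1064]
tool_rot: [0.921, 0.39, 0.0, 0.0]
ft_force: [-1.0, -1.5, 0.1]
grip_width: 0.0342
```

```bash
python3 - <<'E'
from h import *
o,M=st()
c=bot.calibration('wrist');p,d=bot.camera('wrist')
cv2.imwrite('pics/w6.png',p[:,:,::-1])
a=[onplane(c,u,v,.165) for u,v in [(300,300)]]
for ph in(-50,-45,-40):
    b=np.radians(ph);print(ph,proj(c,[*(A+.075*np.array([np.cos(b),np.sin(b)])),.163]))
st()
E
```

```text
t 5.88 p [0.5834 0.0134 0.1064] yaw 45.9 tilt [0.0007 0.0007] F [-0.9504 -1.5308  0.0701] w 0.0342 q [ 0.023   0.4684  0.0468  1.1482 -0.      0.7926]
-50 (np.float64(272.57157182924686), np.float64(307.38060188180253))
-45 (np.float64(287.9626212822172), np.float64(308.1524612133165))
-40 (np.float64(303.3208373134943), np.float64(307.81225208521244))
t 5.93 p [0.5834 0.0135 0.1063] yaw 45.86 tilt [0.001  0.0005] F [ 0.0941 -1.0866  0.0285] w 0.0345 q [0.023  0.4685 0.0466 1.1478 0.0003 0.7934]
```

View pics/w6.png

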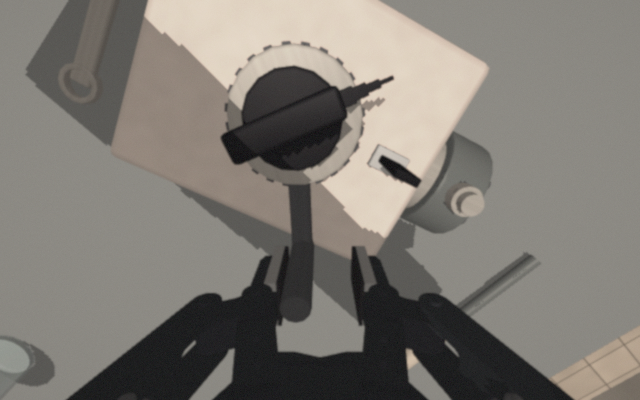

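```bash
python3 - <<'E'
from h import *
c=bot.calibration('wrist')
tip=onplane(c,392.5,78,.127); print('tip',tip,np.degrees(np.arctan2(tip[1]-A[1],tip[0]-A[0])), np.hypot(*(tip[:2]-A)))
e1=onplane(c,233,150,.165);e2=onplane(c,335,97,.165);print('bar top ends',e1,e2,np.degrees(np.arctan2(*(e2-e1)[1::-1])))
print('hub',onplane(c,292,117,.132))
to([*A,.17],-22); to([*A,.121],-22)
E
```

```text
tip [0.5383 0.1016 0.127 ] 68.18636579888799 0.04798921562061141
bar top ends [0.5138 0.0392 0.165 ] [0.5257 0.0762 0.165 ] 72.14624502146255
hub [0.5192 0.0585 0.132 ]
t 5.93 p [0.5834 0.0135 0.1063] yaw 45.86 tilt [0.001  0.0005] F [ 0.0941 -1.0866  0.0285] w 0.0345 q [0.023  0.4685 0.0466 1.1478 0.0003 0.7934]
linear [-12.547  -75.3809 -63.7585] mm rot [-0.0075 -0.0697 67.8627]
t 5.93 p [0.5834 0.0135 0.1063] yaw 45.86 tilt [0.001  0.0005] F [ 0.0941 -1.0866  0.0285] w 0.0345 q [0.023  0.4685 0.0466 1.1478 0.0003 0.7934]
linear [-12.5971 -75.4073 -14.7585] mm rot [-0.0075 -0.0697 67.8627]
```

Call:
{"op": "jog_arm", "data": {"jaw": [0.5,0.4,0.4,0.4,0.4,0.4,0.4,0.4], "linear": [[-0.002,0,-0.025],[-0.002,0,-0.055],[-0.002,0,-0.064],[-0.005,-0.015,-0.064],[-0.007,-0.035,-0.064],[-0.01,-0.055,-0.064],[-0.0125,-0.075,-0.064],[-0.0125,-0.0755,-0.064]], "delta_rot": [[0,0,0],[0,0,0],[0,0,7],[0,0,14],[0,0,21],[0,0,28],[0,0,35],[0,0,42]]}}

```text
clock: 6.6
eef_pos: [0.5176, 0.0593, 0.1701]
tool_rot: [0.999, 0.032, -0.001, -0.001]
ft_force: [-0.8, -0.4, -0.2]
grip_width: 0.0512
```

```bash
python3 - <<'E'
from h import *
to([*A,.17],-22); 
E
```

```text
t 6.6 p [0.5176 0.0593 0.1701] yaw 3.65 tilt [-0.0011 -0.0023] F [-0.7927 -0.4    -0.2475] w 0.0512 q [ 0.1125  0.306  -0.0243  1.2416  0.0023  1.6196]
linear [2.7179 2.4284 0.1341] mm rot [-0.1136  0.0919 25.6503]
```

Call:
{"op": "jog_arm", "data": {"jaw": [0.4,0.4,0.4,0.4,0.4,0.4,0.4,0.4], "linear": [[0.001,0,0],[0.001,0,0],[0.001,0,0],[0.001,0,0],[0.001,0,0],[0.001,0,0],[0.001,0,0],[0.001,0,0]], "delta_rot": [[0,0,7],[0,0,14],[0,0,21],[0,0,25.8],[0,0,25.8],[0,0,25.8],[0,0,25.8],[0,0,25.8]]}}

```text
clock: 7.27
eef_pos: [0.5211, 0.0572, 0.1701]
tool_rot: [0.982, -0.19, 0.0, -0.0]
ft_force: [0.2, -0.3, 0.3]
grip_width: 0.051
```

```bash
python3 - <<'E'
from h import *
to([*A,.121],-22); 
c=bot.calibration('wrist');p,d=bot.camera('wrist')
cv2.imwrite('pics/w7.png',p[:,:,::-1])
E
```

```text
t 7.27 p [0.5211 0.0572 0.1701] yaw -21.86 tilt [ 0.0001 -0.0004] F [ 0.157  -0.2513  0.2855] w 0.051 q [ 0.1091  0.3112 -0.0171  1.2422  0.0003  2.0614]
linear [-0.5047  0.4223 49.0752] mm rot [-0.025  -0.0053  0.1405]
```

View pics/w7.png

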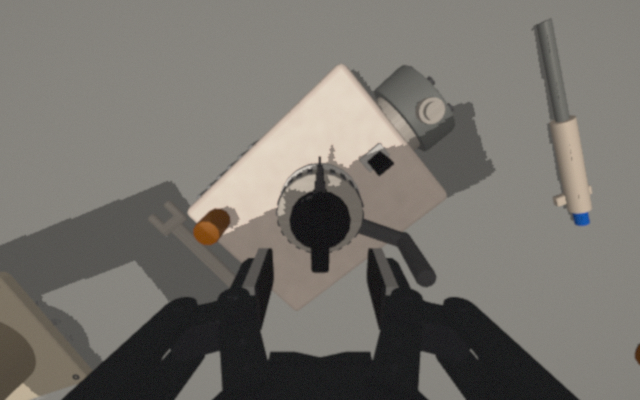

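The bar (column 320) is centred and aligned between the pads, and the handle at (425,275) is clear. Descending next.

Call:
{"op": "jog_arm", "data": {"jaw": [0.4,0.4,0.4,0.4,0.4,0.7,1,1], "linear": [[0,0,0.015],[0,0,0.03],[0,0,0.042],[0,0,0.049],[0,0,0.049],[0,0,0.049],[0,0,0.049],[0,0,0.049]], "delta_rot": [[0,0,0],[0,0,0],[0,0,0],[0,0,0],[0,0,0],[0,0,0],[0,0,0],[0,0,0]]}}

```text
clock: 7.98
eef_pos: [0.5218, 0.0571, 0.1221]
tool_rot: [0.982, -0.19, 0.001, -0.0]
ft_force: [0.1, 0.1, 0.1]
grip_width: 0.0152
```

```bash
python3 - <<'E'
from h import *
st() 
c=bot.calibration('wrist');p,d=bot.camera('wrist')
cv2.imwrite('pics/w8.png',p[:,:,::-1])
st() 
E
```

```text
t 7.98 p [0.5218 0.0571 0.1221] yaw -21.92 tilt [ 0.0017 -0.0009] F [0.091  0.0593 0.0865] w 0.0152 q [ 0.109   0.3459 -0.0986  1.1243  0.      2.0624]
t 8.03 p [0.5214 0.0573 0.1222] yaw -21.91 tilt [ 0.001  -0.0012] F [-2.1892  1.3709 -0.3301] w 0.0109 q [ 0.1091  0.3456 -0.0986  1.1251  0.0006  2.0624]
```

View pics/w8.png

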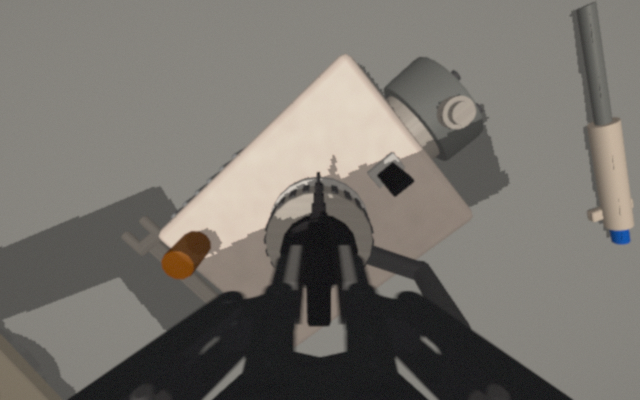

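Call:
{"op": "jog_arm", "data": {"jaw": [1,1,1,1,1,1,1,1], "linear": [[0,0,0],[0,0,0],[0,0,0],[0,0,0],[0,0,0],[0,0,0],[0,0,0],[0,0,0]], "delta_rot": [[0,0,0],[0,0,4],[0,0,8],[0,0,13],[0,0,18],[0,0,23],[0,0,28],[0,0,33]]}}

```text
clock: 8.7
eef_pos: [0.5216, 0.057, 0.1221]
tool_rot: [0.886, -0.463, 0.001, -0.0]
ft_force: [0.2, -0.3, 3.7]
grip_width: 0.011
```

```bash
python3 - <<'E'
from h import *
st(); print(bot.get_obs()['ft_torque'])
E
```

```text
t 8.7 p [0.5216 0.057  0.1221] yaw -55.15 tilt [ 0.0013 -0.0015] F [ 0.1929 -0.3006  3.7257] w 0.011 q [ 0.109   0.3456 -0.099   1.1243 -0.0004  2.6424]
[-0.1025  0.2026  0.19  ]
```

Call:
{"op": "jog_arm", "data": {"jaw": [1,1,1,1,1,1,1,1], "linear": [[0,0,0],[0,0,0],[0,0,0],[0,0,0],[0,0,0],[0,0,0],[0,0,0],[0,0,0]], "delta_rot": [[0,0,4],[0,0,8],[0,0,11],[0,0,13],[0,0,14.5],[0,0,14.5],[0,0,14.5],[0,0,14.5]]}}

```text
clock: 9.37
eef_pos: [0.5217, 0.0568, 0.1221]
tool_rot: [0.822, -0.569, 0.001, -0.0]
ft_force: [0.2, -0.3, 6.2]
grip_width: 0.0109
```

```bash
python3 - <<'E'
from h import *
st(); print(bot.get_obs()['ft_torque'])
c=bot.calibration('wrist');p,d=bot.camera('wrist')
cv2.imwrite('pics/w9.png',p[:,:,::-1]);np.save('pics/w9c.npy',c,allow_pickle=True)
b=p[60:260,240:440,::-1]; cv2.imwrite('pics/w9z.png',cv2.resize(b,None,fx=3,fy=3,interpolation=cv2.INTER_CUBIC))
E
```

```text
t 9.37 p [0.5217 0.0568 0.1221] yaw -69.41 tilt [ 0.0011 -0.0018] F [ 0.2073 -0.3113  6.1626] w 0.0109 q [ 0.1088  0.3457 -0.099   1.1241 -0.0006  2.891 ]
[-0.3218  0.1818 -0.0311]
```

View pics/w9z.png

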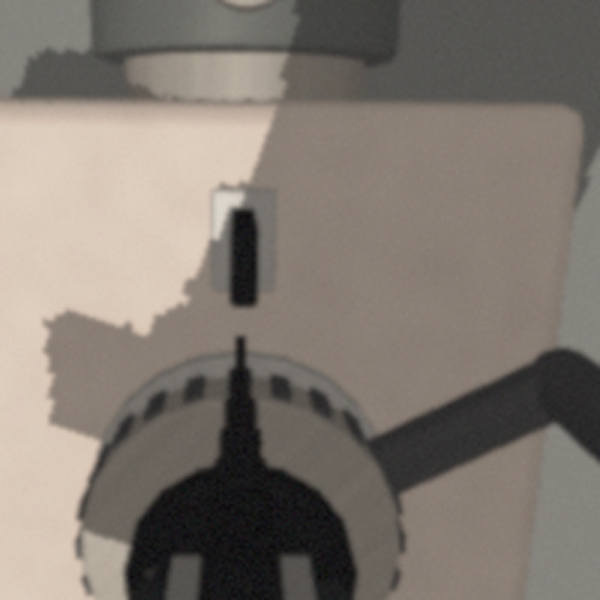

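```bash
python3 - <<'E'
from h import *
c=np.load('pics/w9c.npy',allow_pickle=True).item()
im=cv2.imread('pics/w9.png').astype(int).sum(2)
for v in list(range(126,163))+list(range(164,212,4)):
    r=im[v,300:345]; dk=np.maximum(0,200-r); 
    if dk.sum()>60: print(v,round(300+(dk*np.arange(45)).sum()/dk.sum(),2),(dk>60).sum())
E
```

```text
130 320.96 2
131 320.85 6
132 320.85 6
133 320.87 7
134 320.96 7
135 321.04 7
136 321.06 7
137 321.09 7
138 321.11 7
139 321.16 7
140 321.08 7
141 320.97 7
142 321.15 7
143 320.99 7
144 321.06 7
145 321.07 7
146 321.02 7
147 321.1 7
148 321.03 7
149 321.11 7
150 321.1 7
151 321.07 7
152 320.89 8
153 320.84 8
154 320.87 8
155 320.78 8
156 320.78 8
157 320.8 8
158 320.64 7
159 320.82 7
160 320.78 7
161 320.87 2
176 319.71 2
180 319.73 2
184 319.59 6
188 319.66 12
192 320.22 7
196 319.73 9
200 319.78 9
204 319.67 12
208 319.79 13
```

```bash
python3 - <<'E'
from h import *
c=np.load('pics/w9c.npy',allow_pickle=True).item()
ang=lambda a,b:np.degrees(np.arctan2(*(b-a)[1::-1]))
m1=onplane(c,321.1,138,.13);m2=onplane(c,320.8,159,.13)
# bar-pointer: tip
t=onplane(c,319.7,174,.127); t2=onplane(c,319.7,190,.129)
print('mark',m1,m2,'dir',ang(m2,m1),'tip',t)
for off in ([0,0,0],[.001,0,0],[0,.001,0]):
    a=np.array([*A,0])+off; print(ang(a,m1),ang(a,m2),ang(a,t))
o,M=st()
print(ang(m2*0,M[:,1])+180, 'tip-mark dir',ang(t,m2))
E
```

```text
mark [0.5828 0.0795 0.13  ] [0.5726 0.0759 0.13  ] dir 19.876075909159567 tip [0.5642 0.0733 0.127 ]
19.890170593215753 19.892923307469406 20.460417528703594
20.188622555394804 20.250715322268963 20.898363356168733
19.072822668529792 18.91500500915199 19.301626885322666
t 9.42 p [0.5217 0.0568 0.1221] yaw -69.41 tilt [ 0.0011 -0.0018] F [ 0.0379 -1.2765  6.5183] w 0.0109 q [ 0.1088  0.3457 -0.0989  1.1241 -0.0006  2.891 ]
20.59242913100462 tip-mark dir 16.873256407437687
```

Call:
{"op": "jog_arm", "data": {"jaw": [1,1,1,1,1,1,1,1], "linear": [[0,0,0],[0,0,0],[0,0,0],[0,0,0],[0,0,0],[0,0,0],[0,0,0],[0,0,0]], "delta_rot": [[0,0,0.4],[0,0,0.7],[0,0,0.7],[0,0,0.7],[0,0,0.7],[0,0,0.7],[0,0,0.7],[0,0,0.7]]}}

```text
clock: 10.08
eef_pos: [0.5217, 0.0568, 0.122]
tool_rot: [0.819, -0.574, 0.001, -0.0]
ft_force: [-0.5, 0.0, 5.9]
grip_width: 0.0108
```

Call:
{"op": "jog_arm", "data": {"jaw": [0.7,0.5,0.4,0.4,0.4,0.4,0.4,0.4], "linear": [[0,0,0],[0,0,0],[0,0,0],[0,0,0],[0,0,-0.015],[0,0,-0.035],[0,0,-0.055],[0,0,-0.06]], "delta_rot": [[0,0,0],[0,0,0],[0,0,0],[0,0,0],[0,0,0],[0,0,0],[0,0,0],[0,0,0]]}}

```text
clock: 10.75
eef_pos: [0.5227, 0.0573, 0.184]
tool_rot: [0.819, -0.574, 0.002, -0.002]
ft_force: [-0.0, 0.5, 0.7]
grip_width: 0.0513
```

```bash
python3 - <<'E'
from h import *
st(); 
c=bot.calibration('wrist');p,d=bot.camera('wrist')
cv2.imwrite('pics/w10.png',p[:,:,::-1]);np.save('pics/w10c.npy',c,allow_pickle=True)
im=p.astype(int).sum(2)
for v in range(90,215,3):
    r=im[v,290:350]; dk=np.maximum(0,200-r); 
    if dk.sum()>60: print(v,round(290+(dk*np.arange(60)).sum()/dk.sum(),2),(dk>60).sum())
E
```

```text
t 10.75 p [0.5227 0.0573 0.184 ] yaw -70.12 tilt [ 0.001  -0.0048] F [-0.0023  0.5045  0.7065] w 0.0513 q [0.1091 0.3024 0.0077 1.2712 0.0001 2.9036]
126 319.54 4
129 319.75 5
132 319.66 5
135 319.66 5
138 319.65 5
141 319.66 5
144 319.65 5
159 319.66 0
162 319.57 2
165 319.62 4
168 320.53 4
171 319.04 6
174 319.32 6
177 320.5 6
180 319.92 9
183 319.85 9
186 319.86 10
189 319.92 17
192 319.77 30
195 319.74 39
198 319.89 43
201 320.09 48
204 321.45 46
207 321.38 47
210 322.6 48
213 323.39 43
```

View pics/w10.png

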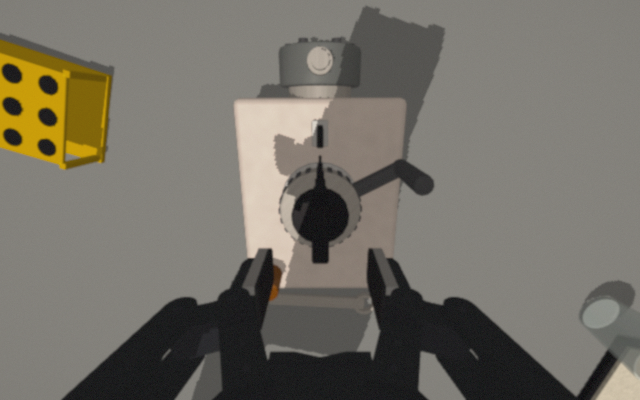

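```bash
python3 - <<'E'
from h import *
c=np.load('pics/w10c.npy',allow_pickle=True).item()
h=onplane(c,425,185,.1655);print(h,np.degrees(np.arctan2(h[1]-A[1],h[0]-A[0])),np.hypot(*(h[:2]-A)))
to([.5755,.006,.184],47)
E
```

```text
[0.5763 0.006  0.1655] -42.41867741722548 0.07556791283703271
t 10.8 p [0.5227 0.0573 0.1837] yaw -70.12 tilt [ 0.0011 -0.005 ] F [ 1.0915 -0.1651  0.7133] w 0.0512 q [0.1091 0.3025 0.0069 1.2701 0.0001 2.9037]
linear [ 66.1633 -32.2002  -0.112 ] mm rot [  -0.1136   -0.3301 -117.1204]
```

Call:
{"op": "jog_arm", "data": {"jaw": [0.5,0.6,0.6,0.6,0.6,0.6,0.6,0.6], "linear": [[0.01,-0.005,0],[0.02,-0.01,0],[0.03,-0.015,0],[0.04,-0.02,0],[0.05,-0.025,0],[0.06,-0.029,0],[0.066,-0.032,0],[0.066,-0.032,0]], "delta_rot": [[0,0,-7],[0,0,-14],[0,0,-21],[0,0,-28],[0,0,-35],[0,0,-42],[0,0,-49],[0,0,-56]]}}

```text
clock: 11.47
eef_pos: [0.5737, 0.0048, 0.1792]
tool_rot: [0.993, -0.121, -0.001, 0.0]
ft_force: [0.4, -0.4, -0.6]
grip_width: 0.0341
```

Call:
{"op": "jog_arm", "data": {"jaw": [0.6,0.6,0.6,0.6,0.6,0.6,0.6,0.6], "linear": [[0,0,0],[0,0,0],[0,0,0],[0,0,0],[0,0,0],[0,0,0],[0,0,0],[0,0,0]], "delta_rot": [[0,0,-7],[0,0,-14],[0,0,-21],[0,0,-28],[0,0,-35],[0,0,-42],[0,0,-49],[0,0,-56]]}}

```text
clock: 12.13
eef_pos: [0.5727, 0.0059, 0.1793]
tool_rot: [0.933, 0.36, -0.001, -0.0]
ft_force: [-0.6, -0.3, -1.0]
grip_width: 0.0343
```

```bash
python3 - <<'E'
from h import *
to([.5765,.006,.107],47.5)
c=bot.calibration('wrist');p,d=bot.camera('wrist')
cv2.imwrite('pics/w11.png',p[:,:,::-1])
E
```

```text
t 12.13 p [0.5727 0.0059 0.1793] yaw 42.22 tilt [-0.0018 -0.0017] F [-0.5756 -0.3494 -1.0036] w 0.0343 q [0.0102 0.4034 0.1419 1.3117 0.0001 0.844 ]
linear [ 3.0001  2.5539 72.3228] mm rot [-0.1025  0.0979 -5.2755]
```

View pics/w11.png

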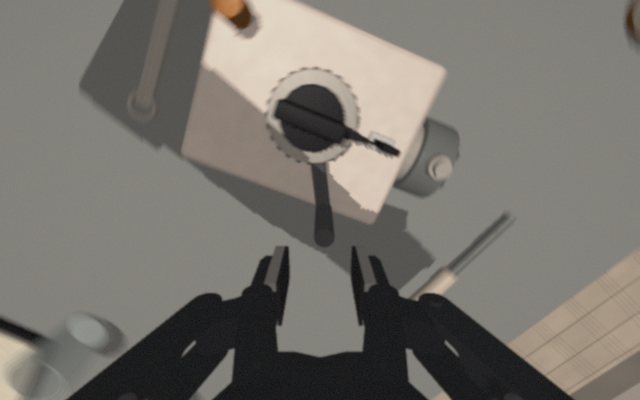

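The handle top (324,238) is centred between the pads and the pointer is in line with the mark. Next I descend around the handle.

Call:
{"op": "jog_arm", "data": {"jaw": [0.6,0.6,0.6,0.6,0.6,0.6,0.6,0.6], "linear": [[0.003,0.0025,0.01],[0.003,0.0025,0.025],[0.003,0.0025,0.04],[0.003,0.0025,0.055],[0.003,0.0025,0.068],[0.003,0.0025,0.072],[0.003,0.0025,0.072],[0.003,0.0025,0.072]], "delta_rot": [[0,0,-5],[0,0,-5],[0,0,-5],[0,0,-5],[0,0,-5],[0,0,-5],[0,0,-5],[0,0,-5]]}}

```text
clock: 12.85
eef_pos: [0.5772, 0.006, 0.1088]
tool_rot: [0.918, 0.397, -0.0, -0.0]
ft_force: [1.1, -0.2, 0.6]
grip_width: 0.0344
```

```bash
python3 - <<'E'
from h import *
arc([-43,-46,-49,-52,-55,-58,-61,-64,-67,-70,-73,-76],-.010,.107)
c=bot.calibration('wrist');p,d=bot.camera('wrist')
cv2.imwrite('pics/w12.png',p[:,:,::-1])
E
```

```text
t 12.85 p [0.5772 0.006  0.1088] yaw 46.82 tilt [-0.0005 -0.0006] F [ 1.1267 -0.1706  0.5564] w 0.0344 q [0.0103 0.4562 0.0337 1.1491 0.0001 0.764 ]
-43 [-11.4  -1.2   1.8] [-0.   0.  -0.2]
-46 [-15.3  -1.8   1.8] [-0.   0.   2.8]
-49 [-19.2  -2.7   1.8] [-0.   0.   5.8]
-52 [-23.   -3.7   1.8] [-0.   0.   8.8]
-55 [-26.8  -4.9   1.8] [-0.   0.  11.8]
-58 [-30.5  -6.3   1.8] [-0.   0.  14.8]
-61 [-34.1  -7.9   1.8] [-0.   0.  17.8]
-64 [-37.6  -9.7   1.8] [-0.   0.  20.8]
-67 [-41.  -11.7   1.8] [-0.   0.  23.8]
-70 [-44.4 -13.8   1.8] [-0.   0.  26.8]
-73 [-47.6 -16.2   1.8] [-0.   0.  29.8]
-76 [-50.7 -18.6   1.8] [-0.   0.  32.8]
```

View pics/w12.png

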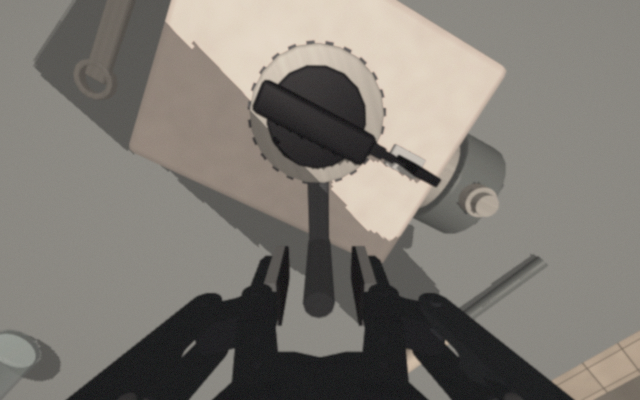

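Call:
{"op": "jog_arm", "data": {"jaw": [0.6,0.6,0.6,0.6,0.6,0.6,0.6,0.6], "linear": [[-0.005,-0.001,0],[-0.009,-0.001,0],[-0.012,-0.0013,0],[-0.015,-0.0018,0],[-0.0175,-0.0023,0.001],[-0.02,-0.003,0.001],[-0.0215,-0.0034,0.001],[-0.023,-0.0037,0.001]], "delta_rot": [[0,0,0],[0,0,0],[0,0,1],[0,0,2.5],[0,0,4.5],[0,0,6.5],[0,0,8],[0,0,9]]}}

```text
clock: 13.57
eef_pos: [0.5597, -0.0084, 0.1089]
tool_rot: [0.946, 0.324, 0.001, 0.0]
ft_force: [2.5, 0.9, 1.3]
grip_width: 0.0343
```

```bash
cat >> h.py <<'E'
def feel(n=4):
    Fs=[];
    for i in range(n):
        bot.camera('side'); o=bot.get_obs(); Fs.append(o['ft_force'])
    Fs=np.array(Fs); M=R.from_quat(o['tool_rot']).as_matrix()
    T=Fs@M; H=o['eef_pos']+M@np.array([.010,0,0]); v=H[:2]-A
    print('t',round(o['clock'],2),'tool-x F',T[:,0],'mean',T.mean(0),'se',T[:,0].std()/n**.5,'phi',np.degrees(np.arctan2(v[1],v[0])),'r',np.hypot(*v),'yaw',np.degrees(np.arctan2(M[1,0],M[0,0])))
E
python3 - <<'E'
from h import *
feel(3)
arc([-52,-54,-56,-58,-60,-62,-64],-.010,.107)
E
```

```text
t 13.72 tool-x F [0.8584 0.567  0.4273] mean [ 0.6176 -0.0692 -0.5615] se 0.10368602378991347 phi -52.23404759481188 r 0.0752028237492235 yaw 37.85616696547163
t 13.72 p [ 0.5587 -0.0086  0.1082] yaw 37.86 tilt [-0.0005  0.0001] F [-0.1436  0.8818  0.8125] w 0.034 q [-0.0151  0.4219 -0.0222  1.127  -0.0004  0.8949]
-52 [ 0.3 -0.2  1.2] [ 0.   0.  -0.1]
-54 [-2.3 -0.6  1.2] [0.  0.  1.9]
-56 [-4.9 -1.   1.2] [0.  0.  3.9]
-58 [-7.5 -1.6  1.2] [0.  0.  5.9]
-60 [-10.   -2.3   1.2] [0.  0.  7.9]
-62 [-12.6  -3.    1.2] [0.  0.  9.9]
-64 [-15.1  -3.9   1.2] [ 0.   0.  11.9]
```

Call:
{"op": "jog_arm", "data": {"jaw": [0.6,0.6,0.6,0.6,0.6,0.6,0.6,0.6], "linear": [[-0.0015,-0.0005,0],[-0.003,-0.0007,0],[-0.0045,-0.001,0],[-0.006,-0.0013,0],[-0.0075,-0.0016,0.0005],[-0.009,-0.002,0.0005],[-0.01,-0.0023,0.0005],[-0.01,-0.0023,0.0005]], "delta_rot": [[0,0,1],[0,0,2],[0,0,3.5],[0,0,5],[0,0,6],[0,0,7],[0,0,8],[0,0,8]]}}

```text
clock: 14.38
eef_pos: [0.5491, -0.0129, 0.1075]
tool_rot: [0.966, 0.257, -0.0, 0.0]
ft_force: [-0.9, 0.3, -0.8]
grip_width: 0.0344
```

```bash
python3 - <<'E'
from h import *
feel(3)
arc([-60,-62,-64,-66,-68,-70],-.010,.107)
E
```

```text
t 14.53 tool-x F [ 0.6342  0.088  -0.3344] mean [ 0.1293  0.0493 -0.0984] se 0.2289259031691597 phi -60.14891014437747 r 0.07468246160893499 yaw 29.86846416831617
t 14.53 p [ 0.549  -0.0128  0.1073] yaw 29.87 tilt [-0.0013 -0.0005] F [-0.3796 -0.0083  0.8255] w 0.0344 q [-0.0231  0.4057 -0.0498  1.1166 -0.0003  1.0264]
-60 [0.2 0.3 0.3] [-0.   0.1 -0.1]
-62 [-2.4 -0.   0.3] [-0.   0.1  1.9]
-64 [-5.  -0.5  0.4] [-0.   0.1  3.9]
-66 [-7.6 -1.1  0.4] [-0.   0.1  5.9]
-68 [-10.2  -1.8   0.4] [-0.   0.1  7.9]
-70 [-12.7  -2.5   0.4] [-0.   0.1  9.9]
```

Call:
{"op": "jog_arm", "data": {"jaw": [0.6,0.6,0.6,0.6,0.6,0.6,0.6,0.6], "linear": [[-0.0015,0,0],[-0.003,0,0],[-0.0045,-0.0004,0],[-0.006,-0.0007,0],[-0.0075,-0.001,0],[-0.009,-0.0014,0],[-0.01,-0.0018,0],[-0.01,-0.0018,0]], "delta_rot": [[0,0,1],[0,0,2],[0,0,3.5],[0,0,5],[0,0,6],[0,0,7],[0,0,8],[0,0,8]]}}

```text
clock: 15.2
eef_pos: [0.5398, -0.0162, 0.1075]
tool_rot: [0.982, 0.189, -0.0, 0.0]
ft_force: [2.7, 0.2, -1.6]
grip_width: 0.0342
```

```bash
python3 - <<'E'
from h import *
p,d=bot.camera('wrist'); cv2.imwrite('pics/w13.png',p[:,:,::-1])
feel(3)
arc([-68,-70,-72,-74,-76],-.010,.107)
E
```

```text
t 15.4 tool-x F [1.4306 1.4532 1.5106] mean [1.4648 0.4591 0.4854] se 0.019442742036245145 phi -67.54268606816835 r 0.07519631896454214 yaw 21.86623481240769
t 15.4 p [ 0.5399 -0.0162  0.1076] yaw 21.87 tilt [-0.0004  0.0002] F [ 1.3751  0.6285 -0.9503] w 0.034 q [-0.0298  0.3882 -0.0759  1.1069 -0.0003  1.1593]
-68 [-0.6 -0.2  0.6] [ 0.   0.  -0.1]
-70 [-3.2 -0.6  0.6] [0.  0.  1.9]
-72 [-5.8 -1.   0.6] [0.  0.  3.9]
-74 [-8.4 -1.6  0.6] [0.  0.  5.9]
-76 [-10.9  -2.3   0.6] [0.  0.  7.9]
```

View pics/w13.png

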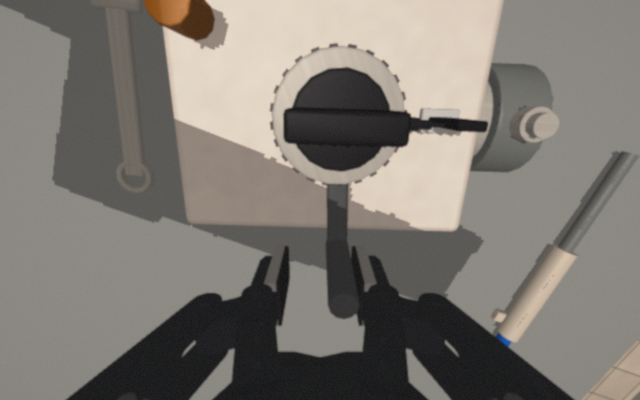

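Call:
{"op": "jog_arm", "data": {"jaw": [0.6,0.6,0.6,0.6,0.6,0.6,0.6,0.6], "linear": [[-0.001,-0.0001,0],[-0.002,-0.0003,0],[-0.003,-0.0005,0],[-0.004,-0.0007,0],[-0.005,-0.0008,0],[-0.0058,-0.001,0],[-0.0058,-0.001,0],[-0.0058,-0.001,0]], "delta_rot": [[0,0,0.6],[0,0,1.3],[0,0,2],[0,0,2.8],[0,0,3.4],[0,0,4],[0,0,4],[0,0,4]]}}

```text
clock: 16.07
eef_pos: [0.5345, -0.0173, 0.1076]
tool_rot: [0.988, 0.155, 0.0, 0.0]
ft_force: [3.3, 1.1, -2.5]
grip_width: 0.0346
```

```bash
python3 - <<'E'
from h import *
feel(3)
arc([-72,-74,-76,-78,-80],-.010,.107)
E
```

```text
t 16.22 tool-x F [3.8981 3.6494 3.7957] mean [3.7811 0.114  2.6263] se 0.058942036157970036 phi -71.7364390000223 r 0.07503014939940596 yaw 17.87175984114739
t 16.22 p [ 0.5345 -0.0173  0.1076] yaw 17.87 tilt [0.0002 0.0002] F [ 3.7512  0.7362 -2.1437] w 0.0345 q [-0.0323  0.3779 -0.0917  1.101  -0.0001  1.2265]
-72 [-0.3 -0.   0.6] [ 0.  -0.  -0.1]
-74 [-3.  -0.4  0.6] [ 0.  -0.   1.9]
-76 [-5.6 -0.9  0.6] [ 0.  -0.   3.9]
-78 [-8.1 -1.4  0.6] [ 0.  -0.   5.9]
-80 [-10.7  -2.1   0.6] [ 0.  -0.   7.9]
```

Call:
{"op": "jog_arm", "data": {"jaw": [0.6,0.6,0.6,0.6,0.6,0.6,0.6,0.6], "linear": [[-0.001,-0.0001,0.0003],[-0.002,-0.0003,0.0003],[-0.003,-0.0005,0.0003],[-0.004,-0.0007,0.0003],[-0.005,-0.0008,0.0003],[-0.0056,-0.0009,0.0003],[-0.0056,-0.0009,0.0003],[-0.0056,-0.0009,0.0003]], "delta_rot": [[0,0,0.6],[0,0,1.3],[0,0,2],[0,0,2.8],[0,0,3.4],[0,0,4],[0,0,4],[0,0,4]]}}

```text
clock: 16.88
eef_pos: [0.5293, -0.018, 0.1074]
tool_rot: [0.993, 0.12, 0.001, 0.0]
ft_force: [6.1, -0.2, -2.0]
grip_width: 0.0339
```

```bash
python3 - <<'E'
from h import *
feel(3)
arc([-76,-78,-80],-.010,.107)
E
```

```text
t 17.03 tool-x F [5.7193 5.6096 5.2576] mean [5.5288 0.3418 2.5752] se 0.11371269627299702 phi -75.69980020863065 r 0.07498425082730023 yaw 13.837496551073196
t 17.03 p [ 0.5293 -0.0181  0.1074] yaw 13.84 tilt [0.0013 0.0001] F [ 5.2463  0.6981 -2.6394] w 0.034 q [-0.0342  0.3679 -0.1074  1.0943  0.0002  1.2951]
-76 [-0.4  0.   0.4] [ 0.  -0.1 -0.2]
-78 [-3.  -0.3  0.4] [ 0.  -0.1  1.8]
-80 [-5.6 -0.8  0.4] [ 0.  -0.1  3.8]
```

Call:
{"op": "jog_arm", "data": {"jaw": [0.6,0.6,0.6,0.6,0.6,0.6,0.6,0.6], "linear": [[-0.0005,-0.0001,0.0002],[-0.001,-0.0001,0.0002],[-0.0015,-0.0002,0.0002],[-0.002,-0.0003,0.0002],[-0.0025,-0.0003,0.0002],[-0.003,-0.0004,0.0002],[-0.0035,-0.0005,0.0002],[-0.004,-0.0006,0.0002]], "delta_rot": [[0,0,0.4],[0,0,0.8],[0,0,1.1],[0,0,1.5],[0,0,1.9],[0,0,2.2],[0,0,2.5],[0,0,2.8]]}}

```text
clock: 17.7
eef_pos: [0.5258, -0.0183, 0.1074]
tool_rot: [0.995, 0.096, 0.001, -0.0]
ft_force: [7.4, 1.2, -3.6]
grip_width: 0.0338
```

```bash
python3 - <<'E'
from h import *
feel(4)
arc([-78,-80,-82],-.010,.107)
E
```

```text
t 17.9 tool-x F [6.5634 7.6175 7.4945 7.5288] mean [ 7.301  -0.4397  3.8598] se 0.2141224447752864 phi -78.31271606465049 r 0.07491988371931053 yaw 11.04991549158764
t 17.9 p [ 0.5259 -0.0183  0.1073] yaw 11.05 tilt [0.0024 0.0001] F [ 7.2885  2.0123 -4.1866] w 0.0339 q [-0.035   0.3608 -0.1182  1.0894  0.0005  1.3429]
-78 [0.4 0.2 0.3] [ 0.  -0.1 -1. ]
-80 [-2.2 -0.1  0.3] [ 0.  -0.1  1. ]
-82 [-4.8 -0.6  0.3] [ 0.  -0.1  3. ]
```

Call:
{"op": "jog_arm", "data": {"jaw": [0.6,0.6,0.6,0.6,0.6,0.6,0.6,0.6], "linear": [[-0.0005,0,0.0002],[-0.001,-0.0001,0.0003],[-0.0014,-0.0001,0.0004],[-0.0018,-0.0001,0.0004],[-0.0022,-0.0002,0.0004],[-0.0026,-0.0002,0.0004],[-0.003,-0.0003,0.0004],[-0.003,-0.0003,0.0004]], "delta_rot": [[0,0,0.3],[0,0,0.6],[0,0,1],[0,0,1.3],[0,0,1.6],[0,0,1.8],[0,0,2],[0,0,2]]}}

```text
clock: 18.57
eef_pos: [0.5228, -0.0187, 0.1071]
tool_rot: [0.997, 0.079, 0.001, -0.0]
ft_force: [7.1, 2.4, -3.7]
grip_width: 0.0341
```

```bash
python3 - <<'E'
from h import *
feel(5)
arc([-80,-82,-84],-.010,.107)
E
```

```text
t 18.82 tool-x F [5.5235 6.9461 6.2328 5.111  5.9962] mean [ 5.9619 -0.2761  2.6265] se 0.27996082181294046 phi -80.65705741360668 r 0.07506824054975017 yaw 9.044563045300736
t 18.82 p [ 0.5228 -0.0186  0.1071] yaw 9.04 tilt [0.0024 0.0001] F [ 5.9417  0.8576 -2.6594] w 0.0342 q [-0.0359  0.3554 -0.1269  1.0861  0.0004  1.377 ]
-80 [0.9 0.1 0.1] [ 0.  -0.1 -1. ]
-82 [-1.8 -0.3  0.1] [ 0.  -0.1  1. ]
-84 [-4.4 -0.7  0.1] [ 0.  -0.1  3. ]
```

Call:
{"op": "jog_arm", "data": {"jaw": [0.6,0.6,0.6,0.6,0.6,0.6,0.6,0.6], "linear": [[-0.0002,0,0],[-0.0004,0,0],[-0.0006,0,0],[-0.0008,-0.0001,0],[-0.001,-0.0001,0],[-0.001,-0.0001,0],[-0.001,-0.0001,0],[-0.001,-0.0001,0]], "delta_rot": [[0,0,0.1],[0,0,0.2],[0,0,0.4],[0,0,0.6],[0,0,0.7],[0,0,0.7],[0,0,0.7],[0,0,0.7]]}}

```text
clock: 19.48
eef_pos: [0.5225, -0.0185, 0.1072]
tool_rot: [0.997, 0.073, 0.002, -0.0]
ft_force: [8.5, 1.7, -3.5]
grip_width: 0.0342
```

```bash
python3 - <<'E'
from h import *
feel(5)
E
```

```text
t 19.73 tool-x F [8.6845 7.738  8.0304 7.6619 8.2468] mean [ 8.0723 -1.0781  3.7317] se 0.16580333773235245 phi -80.88993903386674 r 0.0749569034611947 yaw 8.35634419050245
```

Call:
{"op": "jog_arm", "data": {"jaw": [0.6,0.6,0.6,0.6,0.6,0.6,0.6,0.6], "linear": [[-0.0001,0,0],[-0.0002,0,0],[-0.0004,0,0],[-0.0005,0,0],[-0.0006,0,0],[-0.0006,0,0],[-0.0006,0,0],[-0.0006,0,0]], "delta_rot": [[0,0,0.1],[0,0,0.2],[0,0,0.3],[0,0,0.4],[0,0,0.4],[0,0,0.4],[0,0,0.4],[0,0,0.4]]}}

```text
clock: 20.4
eef_pos: [0.5223, -0.0184, 0.1072]
tool_rot: [0.998, 0.069, 0.002, -0.0]
ft_force: [8.7, 2.9, -4.6]
grip_width: 0.0342
```

```bash
python3 - <<'E'
from h import *
feel(5)
E
```

```text
t 20.65 tool-x F [8.1273 9.0927 8.8023 9.532  8.8909] mean [ 8.889  -1.3089  4.0781] se 0.20421301846134451 phi -81.03100658000565 r 0.07491157452173798 yaw 7.964900979109198
```

Call:
{"op": "jog_arm", "data": {"jaw": [0.6,0.6,0.6,0.6,0.6,0.6,0.6,0.6], "linear": [[-0.0001,0,0],[-0.0002,0,0],[-0.0004,0,0],[-0.0005,0,0],[-0.0006,0,0],[-0.0006,0,0],[-0.0006,0,0],[-0.0006,0,0]], "delta_rot": [[0,0,0],[0,0,0],[0,0,0.1],[0,0,0.1],[0,0,0.2],[0,0,0.2],[0,0,0.2],[0,0,0.2]]}}

```text
clock: 21.32
eef_pos: [0.5221, -0.0184, 0.1072]
tool_rot: [0.998, 0.068, 0.003, -0.0]
ft_force: [8.8, 3.0, -4.1]
grip_width: 0.0341
```

```bash
python3 - <<'E'
from h import *
feel(5)
E
```

```text
t 21.57 tool-x F [10.4489 10.0747 10.2604  9.6552 10.4605] mean [10.18   -1.5558  4.6109] se 0.13325898613595794 phi -81.12753872987774 r 0.07485983410498574 yaw 7.772731471487914
```

Call:
{"op": "jog_arm", "data": {"jaw": [0.6,0.6,0.6,0.6,0.6,0.6,0.6,0.6], "linear": [[-0.0001,0,0],[-0.0001,0,0],[-0.0002,0,0],[-0.0003,0,0],[-0.0003,0,0],[-0.0003,0,0],[-0.0003,0,0],[-0.0003,0,0]], "delta_rot": [[0,0,0],[0,0,0],[0,0,0],[0,0,0],[0,0,0],[0,0,0],[0,0,0],[0,0,0]]}}

```text
clock: 22.23
eef_pos: [0.522, -0.0183, 0.1073]
tool_rot: [0.998, 0.068, 0.003, -0.001]
ft_force: [10.0, 3.0, -4.5]
grip_width: 0.0341
```

```bash
python3 - <<'E'
from h import *
feel(5)
E
```

```text
t 22.48 tool-x F [10.8692 11.4647 10.0633  9.4246 10.6147] mean [10.4873 -1.9026  5.2927] se 0.31154491365760917 phi -81.24278453237666 r 0.07488050594925279 yaw 7.767731578209504
```

Held at about 10.4 N. I'm backing off to the centre of the gap, then going up.

Call:
{"op": "jog_arm", "data": {"jaw": [0.6,0.6,0.6,0.6,0.6,0.6,0.6,0.6], "linear": [[0.004,0,0],[0.008,0,0],[0.011,0,0],[0.011,0,0],[0.011,0,-0.01],[0.011,0,-0.03],[0.011,0,-0.055],[0.011,0,-0.08]], "delta_rot": [[0,0,0],[0,0,0],[0,0,0],[0,0,0],[0,0,0],[0,0,0],[0,0,0],[0,0,0]]}}

```text
clock: 23.15
eef_pos: [0.5288, -0.0178, 0.1877]
tool_rot: [0.998, 0.068, -0.001, 0.0]
ft_force: [0.3, 1.2, -0.1]
grip_width: 0.0341
```

Call:
{"op": "jog_arm", "data": {"jaw": [0.6,0.6,0.6,0.6,0.6,0.6,0.6,0.6], "linear": [[0,0,-0.02],[0,-0.01,-0.03],[0,-0.02,-0.03],[0,-0.02,-0.03],[0,-0.02,-0.03],[0,-0.02,-0.03],[0,-0.02,-0.03],[0,-0.02,-0.03]], "delta_rot": [[0,0,0],[0,0,0],[0,0,0],[0,0,0],[0,0,0],[0,0,0],[0,0,0],[0,0,0]]}}

```text
clock: 23.82
eef_pos: [0.5268, 0.0021, 0.2156]
tool_rot: [0.998, 0.068, -0.001, -0.0]
ft_force: [-0.4, -0.9, 0.6]
grip_width: 0.0346
```

```bash
python3 - <<'E'
from h import *
st()
c=bot.calibration('wrist');p,d=bot.camera('wrist')
cv2.imwrite('pics/w14.png',p[:,:,::-1]);np.save('pics/w14c.npy',c,allow_pickle=True)
q,_=bot.camera('side');cv2.imwrite('pics/s14.png',q[:,:,::-1])
z=p[60:260,260:460,::-1]; cv2.imwrite('pics/w14z.png',cv2.resize(z,None,fx=3,fy=3,interpolation=cv2.INTER_CUBIC))
E
```

```text
t 23.82 p [0.5268 0.0021 0.2156] yaw 7.76 tilt [-0.0022 -0.0002] F [-0.4357 -0.917   0.5727] w 0.0346 q [ 0.0041  0.2954  0.0811  1.3587 -0.0001  1.4394]
```

View pics/w14.png

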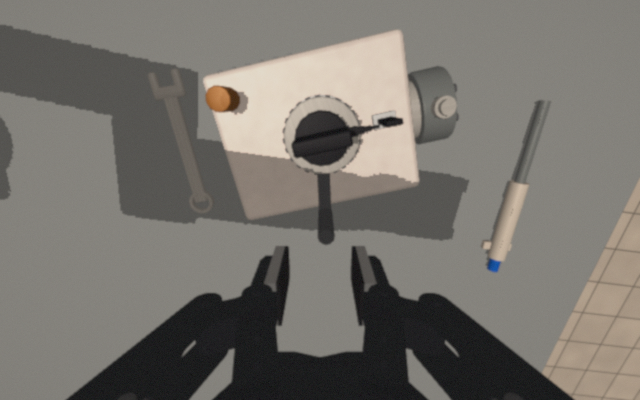

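View pics/w14z.png

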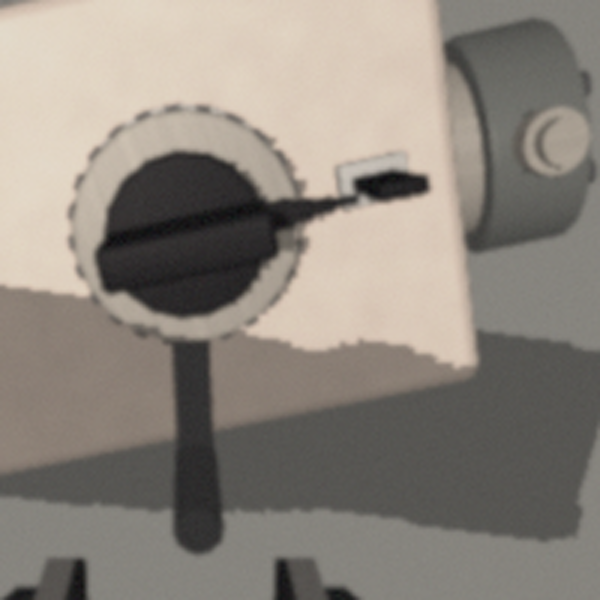

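View pics/s14.png

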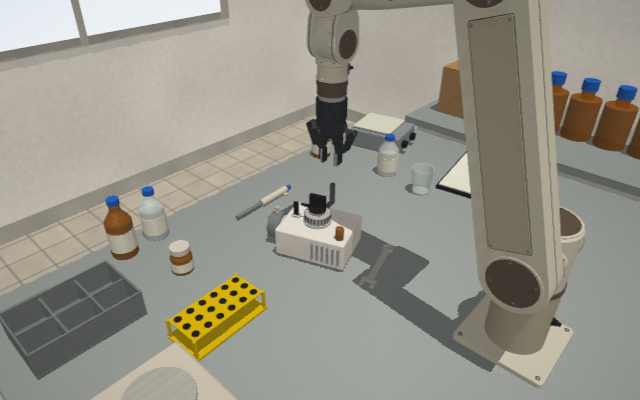

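```bash
python3 - <<'E'
from h import *
c=np.load('pics/w14c.npy',allow_pickle=True).item()
w=lambda x,y,z: onplane(c,260+x/3,60+y/3,z)
g=lambda p:(np.degrees(np.arctan2(p[1]-A[1],p[0]-A[0])),np.hypot(*(p[:2]-A)))
print('tip',g(w(356,200,.127)),'hub',w(188,233,.132),'handle',g(w(198,530,.163)))
for z,r in((.13,.054),(.13,.068)):
    b=np.radians(19.9);u=proj(c,[*(A+r*np.array([np.cos(b),np.sin(b)])),z]);print('mark pred zoom',(u[0]-260)*3,(u[1]-60)*3)
b=np.radians(19.9);u=proj(c,[*(A+.048*np.array([np.cos(b),np.sin(b)])),.127]);print('tip pred zoom',(u[0]-260)*3,(u[1]-60)*3)
E
```

```text
tip (np.float64(18.87936447035376), np.float64(0.047716832200430215)) hub [0.5208 0.0578 0.132 ] handle (np.float64(-79.76008461179515), np.float64(0.07405212971929188))
mark pred zoom 380.5606340186248 192.72311232625242
mark pred zoom 431.9174078297366 181.5534212244724
tip pred zoom 356.5955925855974 196.67083219648572
```

```bash
python3 - <<'E'
from h import *
st(); print(bot.job_done())
E
```

```text
t 23.92 p [0.5271 0.002  0.216 ] yaw 7.75 tilt [-0.0013 -0.0001] F [0.0127 0.7921 0.26  ] w 0.034 q [ 0.0039  0.2951  0.0817  1.3587 -0.0001  1.4394]
the job is handed in; nothing more can be done
None
```

The pump stroke is reset and the job handed in at about 24 s of the 67 s allowed. I loosened the lock ring to about +0.8 rad and turned the pointer knob about 48° clockwise onto the mark. I then retightened the ring slowly to about 10.4 N of tangential push (mean of the last readings), with the handle ending at about −81° in world terms.

**Last checks**
- **Pointer:** just after I let go of the knob, the wrist picture put the tip within about 0.1° of the index mark. After tightening, a rougher picture read it about 1° off by itself. The mark seemed shifted the same way in that picture, so I took them as in line.
- **Ring:** during tightening the held force dropped once, from 7.3 to 6.0 N, when the ring jerked forward. I then pushed in small steps up to 10.2–10.5 N, and it did not slip again. The force at the arm fell to about zero once it was clear.
- **Bystanders:** the vial, spanner, pipette, rack, jar and beaker look undisturbed in the final pictures. I judged that by eye only.

**What failed or disagreed**
- **First push missed:** my first push passed over the top of the handle and touched nothing. The wrist and side views put the fingertips about 21 mm behind the reported TCP with the jaws part closed, but the interface text says 17 mm ahead. I lowered the tool to allow for this and the rest went as planned.
- **Axis position:** the side camera put the turning axis about 8 mm from where the wrist camera did; I used the wrist camera's value.

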